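# Sort the clay plaques and set their brass studs with the spring punch

## Robot

A 7-joint arm with a two-finger parallel gripper is mounted at the origin on the work surface. World frame = base frame: x ahead of the robot, y to its left, z up, the work surface at z = 0. Lengths are in m, angles in rad, forces in N, time in s.
With the tool pointing down it reaches from about 0.425 to 0.875 m from the base axis. Payload 4.7 kg.
Tool frame: the origin (TCP) lies at the very end of the fingers, on their centre line; the grasp point (between the pads) lies 19 mm behind it; z points along the fingers, y is the line along which they close (so a half turn about z gives the same grasp; the last joint's range is limited). The gripper opens to 87 mm and grips with 3 to 60 N. Pads are 19 mm wide; open, the fingers measure 117 mm over their backs; the gripper's body (75 mm by 190 mm) begins 51 mm behind the grasp point.
Start: joints at [-1.145, 0.321, -0.07, 1.45, 0.023, 1.371, -0.057], TCP at [0.26, 0.596, 0.223] pointing down, gripper open.
Joint ranges: [-2.86, 2.86], [-0.3, 2.09], [-1.38, 1.24], [0.06, 2.45], [-1.56, 4.7], [0.09, 2.05], [-2.69, 2.69]. Speed limits (rad/s): [2.57, 2.57, 3.14, 3.14, 3.14, 3.14, 3.14].

## Interface

Orientations are given as a rotation vector (axis times angle).
In Python, from bench import ctrl, vision gives the robot as it stands.
- The arm moves only by the tool jog_arm, never from a script. Its argument "increments" is a list of rows, each an object of numbers: "tx", "ty", "tz": the shift along the tool's x, y, z in mm; "wx", "wy", "wz": the turn, a rotation vector about the tool's x, y, z in rad; "gripper": the opening, from 0 (shut) to 1 (fully open). In form: [{"tx": .., "ty": .., "tz": .., "wx": .., "wy": .., "wz": .., "gripper": ..}, ...]. A call has exactly 5 rows; each row is the pose to reach, as a shift and turn from the pose commanded when the call began, along the tool's axes at that moment; what a row does not reach only later rows make up. A row lasts 1/12 s, in which the tool goes at most 41.7 mm and 7.16 degrees, less where a joint would pass 70% of its speed; a pose out of reach is approached as far as the arm can. A call with a gripper value outside its range is refused whole. The fingers move at their own pace and stop on an object; "grip_force" is the grip in N (left out, the last holds). Time passes only in rows, so rows that repeat a pose let the fingers close, or fill a call up. It gives the time, the measured TCP pose, the force, the opening and the grip force at its end, in the units of the state.
- ctrl.get_state(): the state, without advancing time (a new reading comes with each control period).
- vision.get_image(name): name is "scene" or "top"; returns a dict with "color" (400x640x3 uint8, blue, green, red), "fx", "fy", "cx", "cy" (pixels), "k1" (the pictures are not rectified: a ray, as slopes to the right and down, at radius r is drawn at 1 + k1 r^2 times it, then the intrinsics apply), "extrinsics" (4x4, takes a point from world to camera coordinates). Camera axes: x right, y down, z forward; pixel columns grow to the right and rows downward; lengths in m; the calibration is good to about 2 mm. A picture is of the moment at which its call begins. There is no depth.
- ctrl.close_job(): hands the job in; it is judged then, once.
Trained networks look in the newest picture that a camera, given by its name, has taken for a name from the list of things; names that differ only in an ending like _2 or _b are one class to them, and where a whole thing is asked for, a point or a joint stands for the part that bears it (a point fixed in the world has none). Each returns a list of dicts, best first, with "conf" (0 to 1); they miss things now and then, are a little off and sometimes report something else, mostly with a low value. They report only what shows in the picture. A call takes as long as a camera call. They do not tell look-alikes from the thing itself.
- vision.spot_in(camera, thing): "bbox" ([left, top, right, bottom] in pixels, round what is visible of it).
The state is a dict: "time": time; "joint_positions": joint angles; "qd": joint speeds; "joint_torque": joint torques, N m; "position": TCP position; "tool_rot": TCP orientation; "ft_force": force on the tool from outside, world axes, zero at the start; "torque": the same for the moment, N m; "grip_width": opening from 0.0 (shut) to 1.0 (fully open); "grip_force": force on a finger pad.
Only numpy, scipy, OpenCV 4.12 (cv2) and the standard library are available. Lean on these libraries where they do the work, as an engineer would, in place of code of your own. Each camera call takes 0.05 s, during which the arm holds its last target. There are 200 camera calls.

## Task

Put every broken clay plaque (snapped short or missing a corner) in the green tub, its brass stud left as it is, and lay every whole one flat on the white drying board, stud up, none on another. Before or after moving it, set each whole plaque's stud with the spring punch only: stand it squarely over the stud and press its red knob straight down until the spring trips and the stud is fully driven. Finally stand the punch upright on its black pad; do not knock over the owl pots.

Things in the scene. Friction and masses are not known exactly. Their poses are not given: they have to be found in the camera images.
- plaque_a_c (a point): Whole, 90 mm long (x); blue stripe. Terracotta plaque, 52 mm wide (y), 16 mm thick, painted stripe across its -x end; in its middle a 22 mm square pocket with a round brass stud (18 mm across, top 2 mm below the surface). Point: on the stud axis, 8 mm above the underside; x along the length, z up on the stud side. 140 g. May be absent.
- stud_a (a joint): how far plaque_a's brass stud has been driven down into its pocket, m: 0 as found, 0.004 fully driven. It is stiff (about 3 N) and stays where it is left.
- plaque_b_c (a point): Whole, 90 mm long (x); yellow stripe. Terracotta plaque, 52 mm wide (y), 16 mm thick, painted stripe across its -x end; in its middle a 22 mm square pocket with a round brass stud (18 mm across, top 2 mm below the surface). Point: on the stud axis, 8 mm above the underside; x along the length, z up on the stud side. 140 g. May be absent.
- stud_b (a joint): how far plaque_b's brass stud has been driven down into its pocket, m: 0 as found, 0.004 fully driven. It is stiff (about 3 N) and stays where it is left.
- plaque_c_c (a point): Whole, 90 mm long (x); green stripe. Terracotta plaque, 52 mm wide (y), 16 mm thick, painted stripe across its -x end; in its middle a 22 mm square pocket with a round brass stud (18 mm across, top 2 mm below the surface). Point: on the stud axis, 8 mm above the underside; x along the length, z up on the stud side. 140 g. May be absent.
- stud_c (a joint): how far plaque_c's brass stud has been driven down into its pocket, m: 0 as found, 0.004 fully driven. It is stiff (about 3 N) and stays where it is left.
- plaque_d_c (a point): BROKEN SHORT: +x end snapped off, runs from x = -45 to about +20 mm; yellow stripe. Terracotta plaque, 52 mm wide (y), 16 mm thick, painted stripe across its -x end; in its middle a 22 mm square pocket with a round brass stud (18 mm across, top 2 mm below the surface). Point: on the stud axis, 8 mm above the underside; x along the length, z up on the stud side. 140 g. May be absent.
- stud_d (a joint): how far plaque_d's brass stud has been driven down into its pocket, m: 0 as found, 0.004 fully driven. It is stiff (about 3 N) and stays where it is left.
- plaque_e_c (a point): BROKEN CORNER: 90 mm long, +x +y corner (28 x 26 mm) snapped off; blue stripe. Terracotta plaque, 52 mm wide (y), 16 mm thick, painted stripe across its -x end; in its middle a 22 mm square pocket with a round brass stud (18 mm across, top 2 mm below the surface). Point: on the stud axis, 8 mm above the underside; x along the length, z up on the stud side. 140 g. May be absent.
- stud_e (a joint): how far plaque_e's brass stud has been driven down into its pocket, m: 0 as found, 0.004 fully driven. It is stiff (about 3 N) and stays where it is left.
- punch_knob (a point): centre of the red knob (upright cylinder, 34 mm across, 36 mm tall) at the top of the spring punch's plunger; 112 mm above the shoe's underside while the plunger is up; z up along the tool. The punch can be carried by the knob and pressed by it while held.
- punch: spring punch, self-standing, 130 mm tall, 430 g: square steel shoe 46 x 46 x 14 mm, blue barrel 30 mm across up to 70 mm, above it the plunger with the knob. Origin: centre of the shoe's underside, z up. With the shoe flat on a plaque and its axis within about 4 mm of the stud's axis, the 12 mm ball tip enters the pocket; otherwise it lands on the clay and does not trip.
- plunger (a joint): how far the plunger is pushed in, m: 0 up, 0.018 bottomed. Resistance grows from 2.5 N (5 N half-way), then steeply from 0.010 to a peak of 12 to 15 N at 0.0115 to 0.013, where the spring trips: it drops to about 6 N and the tip, which meets the stud at 0.0135, knocks it down (another 3 N; bottoms at about 0.0175). It springs back up when let go.
- board: white drying board, fixed, 360 (x) x 150 (y) x 6 mm; origin at the centre of its underside, its top is 6 mm above it
- tub: green reject tub, fixed, open on top, outside 230 (x) x 140 (y) x 50 mm, walls and floor 5 mm; origin at the centre of its underside
- pad: black rubber pad on which the punch lives, fixed, 80 x 80 x 4 mm; origin at the centre of its underside, its top is 4 mm above it
- pot_1_c (a point): small white owl-faced clay pot, 52 mm across and 42 mm tall, standing upright among the work, not part of it; the point is at its centre, half-way up, z up
- pot_2_c (a point): small white owl-faced clay pot, 52 mm across and 42 mm tall, standing upright among the work, not part of it; the point is at its centre, half-way up, z up
Mind the look-alikes: they are no part of the job. Leave any pink look-alike of the part that bears plaque_c_c alone.

How it is judged:
By the outcome, as a careful person would: the job done as asked, in the order asked, and still so for the second after the job is handed in, with the robot touching nothing.
Of plaque_a, plaque_b, plaque_c only 2 to 3 are there at a start; the rules pass over those that are not, and their reading is None.
Of plaque_d, plaque_e only 1 to 2 are there at a start; the rules pass over those that are not, and their reading is None.
At some moment in a run one of plaque_a, plaque_b, plaque_c, plaque_d, plaque_e may be knocked a few centimetres aside while the robot is not near it.
It also fails if it takes over 210 s, if anything falls off the work surface, if the arm or the gripper's body presses on something with over 40 N, if the wrist force passes 120 N, or if a joint passes its speed limit or range.

## Working session

There is one attempt and no reset: what is moved stays moved. The work goes in short steps, Python scripts to look and compute and a tool call to move; the robot and the scene stay as the last step left them, time stands still between calls to the robot, and variables do not carry over. Pictures are saved under pics/ and viewed, at most 14 in all, crops included, and the job is handed in when it is done.

Besides the shell and the picture viewer there is one more tool, called as name(argument=value, ...), one argument or row to a line, values as JSON. jog_arm: Moves the arm, as the interface text tells. Its arguments: {"type":"object","properties":{"increments":{"type":"array"},"grip_force":{"type":"number"}},"required":["increments"]}

```bash
ls; mkdir -p pics; cat > h.py <<'E'
import numpy as np, cv2
from bench import ctrl, vision
def shot(n,f=None):
    im=vision.get_image(n)
    if f: cv2.imwrite('pics/'+f,im['color'])
    return im
def pix2w(im,u,v,z):
    x=(u-im['cx'])/im['fx'];y=(v-im['cy'])/im['fy']
    rd=np.hypot(x,y);r=rd
    for _ in range(30): r=rd/(1+im['k1']*r*r)
    s=r/rd if rd>0 else 1
    E=np.array(im['extrinsics']);R=E[:3,:3];t=E[:3,3]
    d=R.T@np.array([x*s,y*s,1]);o=-R.T@t
    return o+d*(z-o[2])/d[2]
def w2pix(im,p):
    E=np.array(im['extrinsics']);c=E[:3,:3]@np.array(p)+E[:3,3]
    x,y=c[:2]/c[2];k=1+im['k1']*(x*x+y*y)
    return np.array([im['fx']*x*k+im['cx'],im['fy']*y*k+im['cy']])
E
python3 - <<'E'
from h import *
for n in('top','scene'):
    im=shot(n,n+'0.png')
    print(n,im['fx'],im['k1'],np.round(im['extrinsics'],3).tolist())
for t in ['plaque_a_c','plaque_d_c','plaque_e_c','punch','punch_knob','board','tub','pad','pot_1_c']:
    print(t,[(np.round(d['bbox']).astype(int).tolist(),round(d['conf'],2)) for d in vision.spot_in('top',t)])
s=ctrl.get_state();print(s)
E
```

```text
pics
top 433.3789273045163 0.005112023416690402 [[0.021, -0.999, 0.024, -0.032], [-0.992, -0.024, -0.124, 0.548], [0.124, -0.021, -0.992, 1.168], [0.0, 0.0, 0.0, 1.0]]
scene 362.59706000065484 -0.0754691534875746 [[0.052, 0.998, -0.019, -0.033], [0.806, -0.053, -0.59, -0.375], [-0.59, 0.016, -0.807, 1.281], [0.0, 0.0, 0.0, 1.0]]
plaque_a_c [([248, 151, 272, 182], 0.62), ([304, 226, 314, 242], 0.56)]
plaque_d_c [([354, 222, 373, 245], 0.92)]
plaque_e_c []
punch [([300, 223, 320, 244], 0.56), ([161, 174, 221, 254], 0.18)]
punch_knob [([302, 224, 314, 240], 0.48)]
board [([397, 141, 460, 275], 0.9)]
tub [([160, 173, 220, 260], 0.79)]
pad [([294, 217, 330, 250], 0.74)]
pot_1_c [([282, 190, 297, 212], 0.82)]
{'time': 0.55, 'joint_positions': array([-1.14490623,  0.32095972, -0.07009083,  1.45051563,  0.02259948,
        1.37082527, -0.05688419]), 'qd': array([ 0.00049305, -0.00166751,  0.0006981 ,  0.00055175, -0.00077677,
       -0.00089402,  0.00179854]), 'joint_torque': array([-3.23852701e-04, -4.90704560e+01, -4.02787719e-01, -3.12541187e+01,
       -6.34778151e-02,  3.41639388e-02,  4.40393808e-05]), 'position': array([0.26019322, 0.59565517, 0.22260478]), 'tool_rot': array([6.42224141e-01, 3.07518256e+00, 1.06692085e-04]), 'ft_force': array([-0.71894555,  0.0894099 , -0.83597863]), 'torque': array([ 0.03435393, -0.04823337, -0.02826063]), 'grip_force': 0.0, 'grip_width': 0.997231773785905}
```

```bash
python3 - <<'E'
import cv2
a=cv2.imread('pics/top0.png');print(a.shape)
cv2.imwrite('pics/top0z.png',cv2.resize(a[80:320,140:480],None,fx=2.35,fy=2.35,interpolation=cv2.INTER_CUBIC))
E
```

```text
(400, 640, 3)
```

View pics/top0z.png

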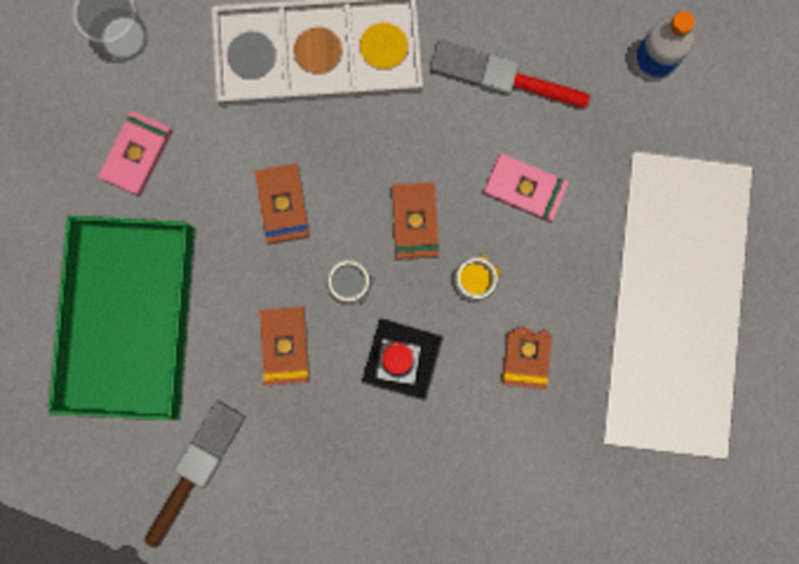

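View pics/scene0.png

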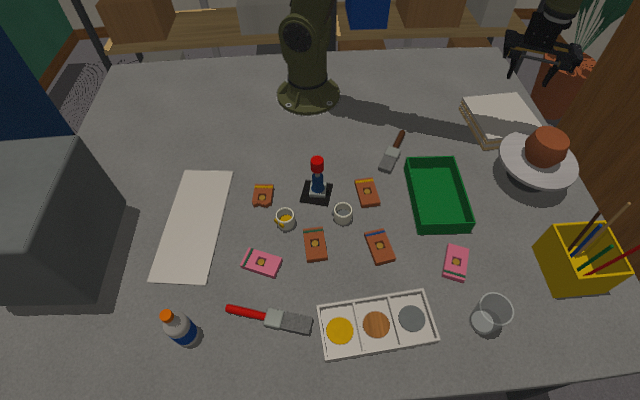

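Candidates (zoomed top pixels): orange plaques, blue stripe (282,203), green (415,220), yellow (285,345), short yellow (528,350). Look-alikes to leave: pink plaques at (135,153) and (526,187). The punch is on its pad at (400,358), the pots are at (349,281) and (476,278). I'll check with a close crop and measure.

```bash
cat >> h.py <<'E'
def blobs(im,lo,hi,amin=8):
    hsv=cv2.cvtColor(im['color'],cv2.COLOR_BGR2HSV)
    m=cv2.inRange(hsv,np.array(lo),np.array(hi))
    n,l,s,c=cv2.connectedComponentsWithStats(m)
    return m,[(l==i,s[i],c[i]) for i in range(1,n) if s[i,4]>=amin]
def plaques(im,zt=0.016):
    """terracotta bodies: centre (stud hole filled), long-axis yaw toward +x (away from stripe)"""
    hsv=cv2.cvtColor(im['color'],cv2.COLOR_BGR2HSV).astype(int)
    m,bl=blobs(im,(4,120,60),(12,255,255),120)
    out=[]
    for b,s,c in bl:
        if s[4]>900: continue
        ct=cv2.findContours(b.astype(np.uint8),cv2.RETR_EXTERNAL,cv2.CHAIN_APPROX_NONE)[0]
        P=np.array([pix2w(im,u,v,zt)[:2] for u,v in np.concatenate(ct)[:,0]])
        r=cv2.minAreaRect((P*1000).astype(np.float32))
        out.append((np.round(c,1),s[4],np.round(r[0]),np.round(r[1]),round(r[2],1)))
    return out
E
python3 - <<'E'
from h import *
cams=[]
for n in('top','scene'):
    im=shot(n);cams.append(im)
    E=np.array(im['extrinsics']);print(n,'campos',np.round(-E[:3,:3].T@E[:3,3],3))
    for o in plaques(im): print(*o)
    m,bl=blobs(im,(15,100,80),(32,255,255),6)
    for b,s,c in bl:
        if s[4]<120: print(' brass/yel',np.round(c,1),s[4],np.round(pix2w(im,*c,.014)[:2]*1000),im['color'][int(c[1]),int(c[0])])
    for lo,hi in(((0,180,120),(3,255,255)),((174,180,120),(179,255,255))):
        for b,s,c in blobs(im,lo,hi,10)[1]: print(' red',s,np.round(c,1),np.round(pix2w(im,*c,.115)[:2]*1000),np.round(pix2w(im,*c,.134)[:2]*1000))
a=cams[0]['color'][140:260,240:385];cv2.imwrite('pics/c1.png',cv2.resize(a,None,fx=5,fy=5,interpolation=cv2.INTER_CUBIC))
E
```

```text
top campos [0.399 0.006 1.228]
[259.  163.1] 420 [632. 158.] [74. 51.] 11.3
[316.  170.5] 423 [614.  -4.] [75. 51.] 1.5
[260.2 223.7] 430 [461. 148.] [73. 51.] 6.1
[364.3 229.6] 291 [ 453. -142.] [53. 53.] 84.1
[211.3 298. ] 169 [258. 272.] [16. 83.] 61.2
 brass/yel [269.1  96.5] 8 [830. 137.] [ 52 102 159]
 brass/yel [196.8 144.6] 28 [682. 337.] [ 51 127 170]
 brass/yel [363.5 159.4] 30 [ 652. -139.] [ 53 143 189]
 brass/yel [259.3 165.8] 38 [625. 157.] [ 52 134 180]
 brass/yel [316.4 173.1] 37 [608.  -5.] [ 59 144 194]
 brass/yel [345.3 189. ] 7 [565. -88.] [ 70 152 188]
 brass/yel [351.1 195. ] 8 [ 548. -105.] [ 50 145 181]
 brass/yel [260.2 226.8] 38 [453. 148.] [ 59 147 195]
 brass/yel [364.3 228.2] 38 [ 455. -143.] [ 66 159 211]
 brass/yel [261.3 239.3] 65 [418. 144.] [  1 165 217]
 brass/yel [363.  240.5] 62 [ 421. -139.] [  6 175 225]
 brass/yel [118.  280.5] 8 [299. 528.] [52 77 93]
 brass/yel [114. 287.] 19 [281. 537.] [ 55  84 108]
 brass/yel [119.  310.9] 41 [218. 519.] [53 74 89]
 brass/yel [115.  331.5] 36 [164. 525.] [ 58  88 108]
 brass/yel [119.8 342. ] 10 [138. 510.
[... 859 characters left out ...]
42.] [  7 110 149]
 brass/yel [263.6 186.2] 60 [ 418. -141.] [  7 115 155]
 brass/yel [366.7 190.8] 30 [454. 146.] [ 37 105 137]
 brass/yel [261.6 197.1] 29 [ 456. -145.] [ 39 104 137]
 brass/yel [284.8 217.5] 65 [528. -81.] [ 10 124 161]
 brass/yel [275.5 220.8] 14 [ 536. -106.] [  2  91 120]
 brass/yel [281.1 224.9] 21 [550. -91.] [  5 114 148]
 brass/yel [314.5 242.9] 37 [609.  -7.] [ 40 106 140]
 brass/yel [379.4 245.2] 43 [626. 155.] [ 41 105 139]
 brass/yel [260.6 261.6] 38 [ 653. -140.] [ 39 107 141]
 brass/yel [455.7 261.5] 37 [684. 335.] [ 35 102 135]
 red [311 156  12   9  93] [316.5 159.9] [421.  10.] [438.  10.]
 red [225 305  41  15 275] [245.  311.4] [ 812. -151.] [ 819. -147.]
```

View pics/c1.png

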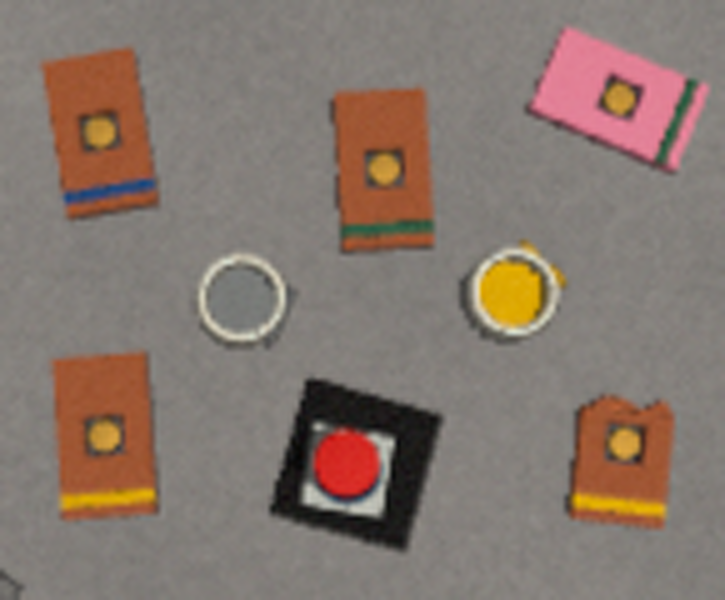

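The crop confirms it: blue, green and yellow at crop (100,130), (385,168), (104,435) are whole terracotta. The yellow one at (625,443) is snapped short. Pink at (620,98) is a look-alike.

```bash
cat >> h.py <<'E'
def plan(pts):
    """pts: (x mm,y mm,z mm,deg of tool y (mod 180) or None); prints increments chained"""
    from scipy.spatial.transform import Rotation as Ro
    s=ctrl.get_state();M=Ro.from_rotvec(s['tool_rot']).as_matrix();p=s['position']*1000
    a=np.degrees(np.arctan2(M[1,1],M[0,1]));print('now',np.round(p,1),'ydeg',round(a,1),'tilt',np.round(M[:2,2],3),'t',s['time'],'F',np.round(s['ft_force'],1))
    for q in pts:
        x,y,z,g=q
        d=np.array([x,y,z])-p;r=np.radians(a)
        Y=np.array([np.cos(r),np.sin(r)]);X=np.array([-Y[1],Y[0]])
        tx,ty,tz=np.round(d[:2]@X,1),np.round(d[:2]@Y,1),np.round(-d[2],1)
        w=0
        if g is not None: w=-((g-a+90)%180-90)
        print(q,'tx',tx,'ty',ty,'tz',tz,'wz',round(np.radians(w),3),'dist',round(np.linalg.norm(d)))
        p=np.array([x,y,z]);a=a-w
E
python3 - <<'E'
from h import *
im=shot('top')
f=lambda L,z:np.array([pix2w(im,u/2.353+140,v/2.353+80,z)[:2]*1000 for u,v in L])
for n,L,z in(('board',[(632,152),(752,167),(728,458),(604,443)],.006),('tub',[(67,217),(195,222),(180,418),(50,412)],.05),('pots',[(349,281),(476,278)],.042),('pad',[(380,319),(442,335),(427,399),(363,381)],.004),('pink',[(135,153),(526,187)],.016)):
    q=f(L,z);print(n,np.round(q).tolist(),np.round(q.mean(0)))
plan([(437,11,220,90),(437,11,100,None)])
E
```

```text
board [[700.0, -270.0], [685.0, -419.0], [331.0, -383.0], [346.0, -235.0]] [ 516. -327.]
tub [[595.0, 399.0], [592.0, 251.0], [366.0, 257.0], [370.0, 404.0]] [481. 328.]
pots [[528.0, 71.0], [535.0, -78.0]] [532.  -4.]
pad [[487.0, 34.0], [470.0, -41.0], [393.0, -24.0], [413.0, 52.0]] [441.   5.]
pink [[680.0, 334.0], [651.0, -139.0]] [666.  98.]
now [260.2 595.6 222.6] ydeg 66.4 tilt [0. 0.] t 0.7 F [0.3 0.6 0.1]
(437, 11, 220, 90) tx -396.0 ty -465.0 tz 2.6 wz -0.412 dist 611
(437, 11, 100, None) tx 0.0 ty 0.0 tz 120 wz 0.0 dist 120
```

```bash
python3 - <<'E'
from h import *
plan([(365,440,220,75),(460,290,220,90),(460,110,220,90),(437,11,150,None),(437,11,100,None)])
E
```

```text
now [260.2 595.6 222.6] ydeg 66.4 tilt [0. 0.] t 0.7 F [0.3 0.6 0.1]
(365, 440, 220, 75) tx -158.3 ty -100.7 tz 2.6 wz -0.15 dist 188
(460, 290, 220, 90) tx -130.6 ty -120.3 tz 0 wz -0.262 dist 178
(460, 110, 220, 90) tx -0.0 ty -180.0 tz 0 wz -0.0 dist 180
(437, 11, 150, None) tx 23.0 ty -99.0 tz 70 wz 0.0 dist 123
(437, 11, 100, None) tx 0.0 ty 0.0 tz 50 wz 0.0 dist 50
```

jog_arm(
  increments=[
    {"tx":-32,"ty":-20,"tz":1,"wz":-0.03,"gripper":1},
    {"tx":-63,"ty":-40,"tz":1,"wz":-0.06,"gripper":1},
    {"tx":-95,"ty":-60,"tz":2,"wz":-0.09,"gripper":1},
    {"tx":-126,"ty":-80,"tz":2,"wz":-0.12,"gripper":1},
    {"tx":-158,"ty":-101,"tz":3,"wz":-0.15,"gripper":1},
  ],
)

```text
validation failed for argument at $.in...
```

jog_arm(
  increments=[
    {"tx":-26,"ty":-24,"tz":0,"wz":-0.05,"gripper":1},
    {"tx":-52,"ty":-48,"tz":0,"wz":-0.1,"gripper":1},
    {"tx":-78,"ty":-72,"tz":0,"wz":-0.16,"gripper":1},
    {"tx":-104,"ty":-96,"tz":0,"wz":-0.21,"gripper":1},
    {"tx":-131,"ty":-120,"tz":0,"wz":-0.262,"gripper":1},
  ],
)

```text
validation failed for argument at $.in...
```

jog_arm(
  increments=[
    {"ty":-36,"gripper":1},
    {"ty":-72,"gripper":1},
    {"ty":-108,"gripper":1},
    {"ty":-144,"gripper":1},
    {"ty":-180,"gripper":1},
  ],
)

```text
validation failed for argument at $.in...
```

jog_arm(
  increments=[
    {"tx":5,"ty":-25,"tz":0,"gripper":1},
    {"tx":12,"ty":-50,"tz":10,"gripper":1},
    {"tx":18,"ty":-80,"tz":20,"gripper":1},
    {"tx":23,"ty":-99,"tz":40,"gripper":1},
    {"tx":23,"ty":-99,"tz":70,"gripper":1},
  ],
)

```text
validation failed for argument at $.in...
```

```bash
python3 - <<'E'
from h import *
plan([(437,11,103,90)])
im=shot('top')
for b,s,c in blobs(im,(0,180,120),(3,255,255),10)[1]: print(s,c)
print(ctrl.get_state()['joint_positions'])
E
```

```text
now [260.2 595.6 222.6] ydeg 66.4 tilt [0. 0.] t 0.7 F [0.3 0.6 0.1]
(437, 11, 103, 90) tx -396.0 ty -465.0 tz 119.6 wz -0.412 dist 622
[359 112  32  14 184] [374.48913043 118.10869565]
[303 226  12  13 124] [308.7016129  232.21774194]
[-1.14491406  0.32094997 -0.0700898   1.45050424  0.0226211   1.37081637
 -0.05686577]
```

jog_arm(
  increments=[
    {"tx":-32,"ty":-20,"tz":1,"wx":0,"wy":0,"wz":-0.03,"gripper":1},
    {"tx":-63,"ty":-40,"tz":1,"wx":0,"wy":0,"wz":-0.06,"gripper":1},
    {"tx":-95,"ty":-60,"tz":2,"wx":0,"wy":0,"wz":-0.09,"gripper":1},
    {"tx":-126,"ty":-80,"tz":2,"wx":0,"wy":0,"wz":-0.12,"gripper":1},
    {"tx":-158,"ty":-101,"tz":3,"wx":0,"wy":0,"wz":-0.15,"gripper":1},
  ],
)

```text
time: 1.17
position: [0.3652, 0.4386, 0.2199]
tool_rot: [0.407, 3.115, 0.001]
ft_force: [1.4, 0.3, 0.6]
grip_width: 1.002
grip_force: 0.0
```

jog_arm(
  increments=[
    {"tx":-26,"ty":-24,"tz":0,"wx":0,"wy":0,"wz":-0.05,"gripper":1},
    {"tx":-52,"ty":-48,"tz":0,"wx":0,"wy":0,"wz":-0.1,"gripper":1},
    {"tx":-78,"ty":-72,"tz":0,"wx":0,"wy":0,"wz":-0.16,"gripper":1},
    {"tx":-104,"ty":-96,"tz":0,"wx":0,"wy":0,"wz":-0.21,"gripper":1},
    {"tx":-131,"ty":-120,"tz":0,"wx":0,"wy":0,"wz":-0.262,"gripper":1},
  ],
)

```text
time: 1.58
position: [0.4606, 0.2886, 0.22]
tool_rot: [-0.005, 3.141, 0.001]
ft_force: [1.0, -0.0, 0.4]
grip_width: 0.999
grip_force: 0.0
```

jog_arm(
  increments=[
    {"tx":0,"ty":-36,"tz":0,"wx":0,"wy":0,"wz":0,"gripper":1},
    {"tx":0,"ty":-72,"tz":0,"wx":0,"wy":0,"wz":0,"gripper":1},
    {"tx":0,"ty":-108,"tz":0,"wx":0,"wy":0,"wz":0,"gripper":1},
    {"tx":0,"ty":-144,"tz":0,"wx":0,"wy":0,"wz":0,"gripper":1},
    {"tx":0,"ty":-180,"tz":0,"wx":0,"wy":0,"wz":0,"gripper":1},
  ],
)

```text
time: 2.0
position: [0.4599, 0.1083, 0.2198]
tool_rot: [-0.0, 3.141, 0.001]
ft_force: [1.3, -0.9, 0.4]
grip_width: 0.999
grip_force: 0.0
```

jog_arm(
  increments=[
    {"tx":6,"ty":-25,"tz":0,"wx":0,"wy":0,"wz":0,"gripper":1},
    {"tx":12,"ty":-50,"tz":10,"wx":0,"wy":0,"wz":0,"gripper":1},
    {"tx":18,"ty":-80,"tz":20,"wx":0,"wy":0,"wz":0,"gripper":1},
    {"tx":23,"ty":-99,"tz":40,"wx":0,"wy":0,"wz":0,"gripper":1},
    {"tx":23,"ty":-99,"tz":70,"wx":0,"wy":0,"wz":0,"gripper":1},
  ],
)

```text
time: 2.42
position: [0.4384, 0.0068, 0.1514]
tool_rot: [0.009, 3.136, 0.001]
ft_force: [0.4, -0.2, 0.5]
grip_width: 1.0
grip_force: 0.0
```

```bash
python3 - <<'E'
from h import *
plan([(437,11,102,90)])
for n in('top','scene'):
    im=shot(n)
    for b,s,c in blobs(im,(0,180,80),(3,255,255),10)[1]: print(n,s,c)
im=shot('scene')
print(ctrl.get_state()['joint_positions'])
E
```

```text
now [438.4   6.8 151.4] ydeg 89.7 tilt [0.006 0.001] t 2.4167 F [ 0.4 -0.2  0.5]
(437, 11, 102, 90) tx 1.4 ty 4.2 tz 49.4 wz -0.006 dist 50
top [44 87 31 22 55] [58.58181818 96.6       ]
top [359 112  32  14 187] [374.4973262  118.17112299]
scene [311 156  12  17 158] [316.98734177 163.87974684]
scene [633 245   7   6  21] [636.76190476 247.76190476]
scene [614 249  20  12  43] [624.55813953 254.27906977]
scene [602 261  11   7  21] [607.33333333 263.57142857]
scene [593 268   8   4  12] [596.25 269.5 ]
scene [225 304  41  16 309] [244.72815534 311.7605178 ]
[-0.48012319 -0.10048391  0.37568914  2.05947113  0.03972913  1.17957822
  1.44889291]
```

```bash
python3 - <<'E'
from h import *
plan([(437,11,101,90)])
E
```

```text
now [435.5  10.9 148.5] ydeg 90.0 tilt [-0.004 -0.   ] t 2.5667 F [0.9 0.2 0.8]
(437, 11, 101, 90) tx -1.5 ty 0.1 tz 47.5 wz -0.0 dist 48
```

jog_arm(
  increments=[
    {"tx":0,"ty":0,"tz":12,"wx":0,"wy":0,"wz":0,"gripper":1},
    {"tx":0,"ty":0,"tz":25,"wx":0,"wy":0,"wz":0,"gripper":1},
    {"tx":0,"ty":0,"tz":38,"wx":0,"wy":0,"wz":0,"gripper":1},
    {"tx":0,"ty":0,"tz":50,"wx":0,"wy":0,"wz":0,"gripper":1},
    {"tx":0,"ty":0,"tz":50,"wx":0,"wy":0,"wz":0,"gripper":1},
  ],
)

```text
time: 2.98
position: [0.4369, 0.012, 0.0993]
tool_rot: [0.003, -3.14, 0.001]
ft_force: [-0.6, 0.1, 0.8]
grip_width: 1.0
grip_force: 0.0
```

jog_arm(
  increments=[
    {"tx":0,"ty":0,"tz":0,"wx":0,"wy":0,"wz":0,"gripper":0.6},
    {"tx":0,"ty":0,"tz":0,"wx":0,"wy":0,"wz":0,"gripper":0.5},
    {"tx":0,"ty":0,"tz":0,"wx":0,"wy":0,"wz":0,"gripper":0.2},
    {"tx":0,"ty":0,"tz":0,"wx":0,"wy":0,"wz":0,"gripper":0.2},
    {"tx":0,"ty":0,"tz":0,"wx":0,"wy":0,"wz":0,"gripper":0.2},
  ],
  grip_force=30,
)

```text
time: 3.4
position: [0.4376, 0.0112, 0.1003]
tool_rot: [-0.0, 3.14, 0.001]
ft_force: [0.6, 1.0, -0.2]
grip_width: 0.704
grip_force: 0.0
```

jog_arm(
  increments=[
    {"tx":0,"ty":0,"tz":0,"wx":0,"wy":0,"wz":0,"gripper":0.2},
    {"tx":0,"ty":0,"tz":0,"wx":0,"wy":0,"wz":0,"gripper":0.2},
    {"tx":0,"ty":0,"tz":0,"wx":0,"wy":0,"wz":0,"gripper":0.2},
    {"tx":0,"ty":0,"tz":0,"wx":0,"wy":0,"wz":0,"gripper":0.2},
    {"tx":0,"ty":0,"tz":0,"wx":0,"wy":0,"wz":0,"gripper":0.2},
  ],
  grip_force=50,
)

```text
time: 3.82
position: [0.4371, 0.011, 0.0996]
tool_rot: [-0.0, 3.142, 0.0]
ft_force: [0.6, -0.2, 0.7]
grip_width: 0.377
grip_force: 50.0
```

```bash
python3 - <<'E'
from h import *
plan([(437,11,180,90)])
print(ctrl.get_state()['torque'])
E
```

```text
now [437.1  11.   99.6] ydeg 90.0 tilt [0. 0.] t 3.8167 F [ 0.6 -0.2  0.7]
(437, 11, 180, 90) tx 0.1 ty -0.0 tz -80.4 wz 0.0 dist 80
[0.0210813  0.02851411 0.0354158 ]
```

jog_arm(
  increments=[
    {"tx":0,"ty":0,"tz":-10,"wx":0,"wy":0,"wz":0,"gripper":0.2},
    {"tx":0,"ty":0,"tz":-28,"wx":0,"wy":0,"wz":0,"gripper":0.2},
    {"tx":0,"ty":0,"tz":-50,"wx":0,"wy":0,"wz":0,"gripper":0.2},
    {"tx":0,"ty":0,"tz":-70,"wx":0,"wy":0,"wz":0,"gripper":0.2},
    {"tx":0,"ty":0,"tz":-80,"wx":0,"wy":0,"wz":0,"gripper":0.2},
  ],
)

```text
time: 4.23
position: [0.4378, 0.0111, 0.1818]
tool_rot: [-0.0, 3.139, 0.001]
ft_force: [0.8, 0.4, -4.6]
grip_width: 0.38
grip_force: 50.0
```

jog_arm(
  increments=[
    {"tx":0,"ty":0,"tz":0,"wx":0,"wy":0,"wz":0,"gripper":0.2},
    {"tx":0,"ty":0,"tz":0,"wx":0,"wy":0,"wz":0,"gripper":0.2},
    {"tx":0,"ty":0,"tz":0,"wx":0,"wy":0,"wz":0,"gripper":0.2},
    {"tx":0,"ty":0,"tz":0,"wx":0,"wy":0,"wz":0,"gripper":0.2},
    {"tx":0,"ty":0,"tz":0,"wx":0,"wy":0,"wz":0,"gripper":0.2},
  ],
)

```text
time: 4.65
position: [0.4363, 0.011, 0.1783]
tool_rot: [0.0, -3.139, 0.001]
ft_force: [-0.6, -0.3, -4.6]
grip_width: 0.381
grip_force: 50.0
```

```bash
python3 - <<'E'
from h import *
plan([(453.5,147,180,None),(453.5,147,140,None),(453.5,147,116,None)])
im=shot('scene','s1.png')
u,v=w2pix(im,(.437,.011,.13)).astype(int);print(u,v,w2pix(im,(.437,.011,.084)),w2pix(im,(.437,.011,.154)))
cv2.imwrite('pics/s1z.png',cv2.resize(im['color'][v-70:v+70,u-90:u+90],None,fx=4,fy=4,interpolation=cv2.INTER_CUBIC))
for t in('top','scene'):print([(np.round(d['bbox']),d['conf']) for d in vision.spot_in(t,'punch')])
E
```

```text
now [436.3  11.  178.3] ydeg 90.0 tilt [-0.002 -0.001] t 4.65 F [-0.6 -0.3 -4.6]
(453.5, 147, 180, None) tx -17.3 ty 136.0 tz -1.7 wz 0.0 dist 137
(453.5, 147, 140, None) tx 0.0 ty 0.0 tz 40.0 wz 0.0 dist 40
(453.5, 147, 116, None) tx 0.0 ty 0.0 tz 24.0 wz 0.0 dist 24
317 160 [317.34772371 172.32284399] [316.81200306 153.98394636]
[]
[(array([307., 132., 326., 178.]), 0.61)]
```

View pics/s1z.png

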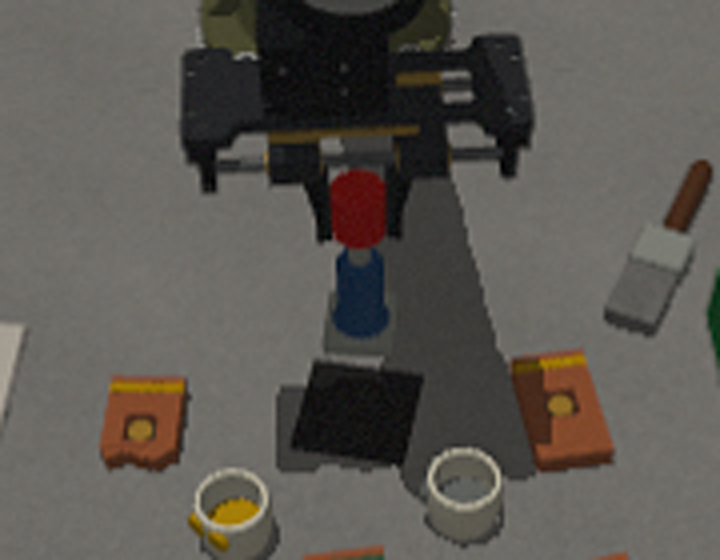

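jog_arm(
  increments=[
    {"tx":-3,"ty":25,"tz":0,"wx":0,"wy":0,"wz":0,"gripper":0.2},
    {"tx":-7,"ty":55,"tz":0,"wx":0,"wy":0,"wz":0,"gripper":0.2},
    {"tx":-11,"ty":88,"tz":0,"wx":0,"wy":0,"wz":0,"gripper":0.2},
    {"tx":-15,"ty":118,"tz":0,"wx":0,"wy":0,"wz":0,"gripper":0.2},
    {"tx":-17,"ty":136,"tz":0,"wx":0,"wy":0,"wz":0,"gripper":0.2},
  ],
)

```text
time: 5.22
position: [0.4539, 0.1512, 0.1794]
tool_rot: [-0.006, 3.141, 0.003]
ft_force: [0.5, 0.3, -4.6]
grip_width: 0.381
grip_force: 50.0
```

jog_arm(
  increments=[
    {"tx":0,"ty":0,"tz":10,"wx":0,"wy":0,"wz":0,"gripper":0.2},
    {"tx":0,"ty":0,"tz":25,"wx":0,"wy":0,"wz":0,"gripper":0.2},
    {"tx":0,"ty":0,"tz":45,"wx":0,"wy":0,"wz":0,"gripper":0.2},
    {"tx":0,"ty":0,"tz":55,"wx":0,"wy":0,"wz":0,"gripper":0.2},
    {"tx":0,"ty":0,"tz":55,"wx":0,"wy":0,"wz":0,"gripper":0.2},
  ],
)

```text
time: 5.63
position: [0.4519, 0.1459, 0.1217]
tool_rot: [-0.0, -3.136, 0.004]
ft_force: [-1.1, -0.4, -4.5]
grip_width: 0.378
grip_force: 50.0
```

```bash
python3 - <<'E'
from h import *
im=shot('scene')
m,bl=blobs(im,(15,100,60),(32,255,255),6)
for b,s,c in bl:
    if s[4]<60 and 180<c[1]<270: print(' brass/yel',np.round(c,1),s[4],np.round(pix2w(im,*c,.014)[:2]*1000))
u,v=w2pix(im,(.4535,.147,.06)).astype(int);print(u,v)
for d in vision.spot_in('scene','punch'): print(np.round(d['bbox']),d['conf'])
print(w2pix(im,(.4535,.147,.029)), w2pix(im,(.4535,.147,.029+.07)))
cv2.imwrite('pics/s2z.png',cv2.resize(im['color'][v-45:v+45,u-55:u+55],None,fx=6,fy=6,interpolation=cv2.INTER_CUBIC))
plan([(453.5,147,112,90)])
E
```

```text
brass/yel [356.6 181.5] 14 [419. 122.]
 brass/yel [263.4 186.1] 58 [ 418. -142.]
 brass/yel [261.9 197.1] 32 [ 456. -145.]
 brass/yel [594.9 197.1] 15 [518. 793.]
 brass/yel [275.5 220.8] 15 [ 536. -106.]
 brass/yel [281.1 224.9] 21 [550. -91.]
 brass/yel [314.5 242.9] 37 [609.  -7.]
 brass/yel [379.4 245.2] 43 [626. 155.]
 brass/yel [260.7 261.7] 39 [ 653. -140.]
 brass/yel [455.6 261.5] 38 [684. 334.]
368 180
[358. 152. 377. 191.] 0.82
[367.57481308 187.42596426] [370.06370946 170.71920271]
now [454.  146.7 124.6] ydeg 90.0 tilt [-0.001 -0.   ] t 5.7333 F [ 0.3  0.6 -4.8]
(453.5, 147, 112, 90) tx 0.5 ty 0.3 tz 12.6 wz -0.0 dist 13
```

View pics/s2z.png

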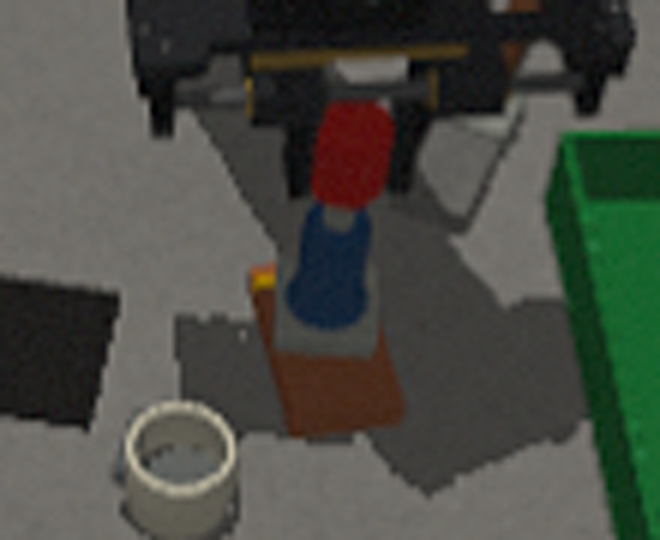

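jog_arm(
  increments=[
    {"tx":0,"ty":0,"tz":6,"wx":0,"wy":0,"wz":0,"gripper":0.2},
    {"tx":0,"ty":0,"tz":12,"wx":0,"wy":0,"wz":0,"gripper":0.2},
    {"tx":0,"ty":0,"tz":15,"wx":0,"wy":0,"wz":0,"gripper":0.2},
    {"tx":0,"ty":0,"tz":17,"wx":0,"wy":0,"wz":0,"gripper":0.2},
    {"tx":0,"ty":0,"tz":18,"wx":0,"wy":0,"wz":0,"gripper":0.2},
  ],
  grip_force=60,
)

```text
time: 6.15
position: [0.4551, 0.1473, 0.1076]
tool_rot: [-0.0, 3.139, 0.001]
ft_force: [-0.5, -0.8, 3.3]
grip_width: 0.379
grip_force: 60.0
```

jog_arm(
  increments=[
    {"tx":0,"ty":0,"tz":2,"wx":0,"wy":0,"wz":0,"gripper":0.2},
    {"tx":0,"ty":0,"tz":4,"wx":0,"wy":0,"wz":0,"gripper":0.2},
    {"tx":0,"ty":0,"tz":4,"wx":0,"wy":0,"wz":0,"gripper":0.2},
    {"tx":0,"ty":0,"tz":4,"wx":0,"wy":0,"wz":0,"gripper":0.2},
    {"tx":0,"ty":0,"tz":4,"wx":0,"wy":0,"wz":0,"gripper":0.2},
  ],
)

```text
time: 6.57
position: [0.4549, 0.1473, 0.1032]
tool_rot: [-0.0, 3.14, 0.001]
ft_force: [2.0, -0.3, 4.4]
grip_width: 0.378
grip_force: 60.0
```

jog_arm(
  increments=[
    {"tx":0,"ty":0,"tz":2,"wx":0,"wy":0,"wz":0,"gripper":0.2},
    {"tx":0,"ty":0,"tz":4,"wx":0,"wy":0,"wz":0,"gripper":0.2},
    {"tx":0,"ty":0,"tz":6,"wx":0,"wy":0,"wz":0,"gripper":0.2},
    {"tx":0,"ty":0,"tz":7,"wx":0,"wy":0,"wz":0,"gripper":0.2},
    {"tx":0,"ty":0,"tz":7,"wx":0,"wy":0,"wz":0,"gripper":0.2},
  ],
)

```text
time: 6.98
position: [0.4546, 0.1474, 0.0961]
tool_rot: [-0.0, 3.14, 0.001]
ft_force: [1.8, 0.8, 3.0]
grip_width: 0.376
grip_force: 60.0
```

jog_arm(
  increments=[
    {"tx":0,"ty":0,"tz":1,"wx":0,"wy":0,"wz":0,"gripper":0.2},
    {"tx":0,"ty":0,"tz":1,"wx":0,"wy":0,"wz":0,"gripper":0.2},
    {"tx":0,"ty":0,"tz":2,"wx":0,"wy":0,"wz":0,"gripper":0.2},
    {"tx":0,"ty":0,"tz":2,"wx":0,"wy":0,"wz":0,"gripper":0.2},
    {"tx":0,"ty":0,"tz":2,"wx":0,"wy":0,"wz":0,"gripper":0.2},
  ],
)

```text
time: 7.4
position: [0.4549, 0.1474, 0.0948]
tool_rot: [-0.0, 3.14, 0.001]
ft_force: [0.2, -0.1, 11.4]
grip_width: 0.374
grip_force: 60.0
```

```bash
python3 - <<'E'
from h import *
plan([(453.5,147,112,90)])
im=shot('scene')
u,v=w2pix(im,(.4535,.147,.06)).astype(int)
cv2.imwrite('pics/s3z.png',cv2.resize(im['color'][v-45:v+45,u-55:u+55],None,fx=6,fy=6,interpolation=cv2.INTER_CUBIC))
E
```

```text
now [454.9 147.4  94.8] ydeg 90.0 tilt [0.002 0.001] t 7.4 F [ 0.2 -0.1 11.4]
(453.5, 147, 112, 90) tx 1.4 ty -0.4 tz -17.2 wz 0.0 dist 17
```

View pics/s3z.png

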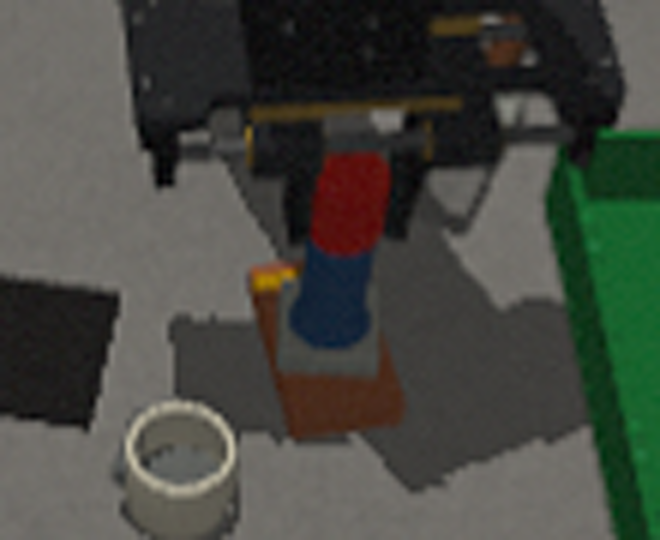

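jog_arm(
  increments=[
    {"tx":0,"ty":0,"tz":1,"wx":0,"wy":0,"wz":0,"gripper":0.2},
    {"tx":0,"ty":0,"tz":2,"wx":0,"wy":0,"wz":0,"gripper":0.2},
    {"tx":0,"ty":0,"tz":2,"wx":0,"wy":0,"wz":0,"gripper":0.2},
    {"tx":0,"ty":0,"tz":2,"wx":0,"wy":0,"wz":0,"gripper":0.2},
    {"tx":0,"ty":0,"tz":2,"wx":0,"wy":0,"wz":0,"gripper":0.2},
  ],
)

```text
time: 7.87
position: [0.455, 0.1474, 0.0935]
tool_rot: [-0.0, 3.14, 0.002]
ft_force: [-1.0, 0.1, 14.5]
grip_width: 0.376
grip_force: 60.0
```

jog_arm(
  increments=[
    {"tx":0,"ty":0,"tz":1,"wx":0,"wy":0,"wz":0,"gripper":0.2},
    {"tx":0,"ty":0,"tz":2,"wx":0,"wy":0,"wz":0,"gripper":0.2},
    {"tx":0,"ty":0,"tz":2,"wx":0,"wy":0,"wz":0,"gripper":0.2},
    {"tx":0,"ty":0,"tz":2,"wx":0,"wy":0,"wz":0,"gripper":0.2},
    {"tx":0,"ty":0,"tz":2,"wx":0,"wy":0,"wz":0,"gripper":0.2},
  ],
)

```text
time: 8.28
position: [0.4554, 0.1475, 0.0933]
tool_rot: [-0.0, 3.139, 0.002]
ft_force: [-5.1, -2.5, 26.7]
grip_width: 0.376
grip_force: 60.0
```

jog_arm(
  increments=[
    {"tx":0,"ty":0,"tz":-8,"wx":0,"wy":0,"wz":0,"gripper":0.2},
    {"tx":0,"ty":0,"tz":-20,"wx":0,"wy":0,"wz":0,"gripper":0.2},
    {"tx":0,"ty":0,"tz":-38,"wx":0,"wy":0,"wz":0,"gripper":0.2},
    {"tx":0,"ty":0,"tz":-65,"wx":0,"wy":0,"wz":0,"gripper":0.2},
    {"tx":0,"ty":0,"tz":-90,"wx":0,"wy":0,"wz":0,"gripper":0.2},
  ],
)

```text
time: 8.7
position: [0.4515, 0.1462, 0.1779]
tool_rot: [0.001, -3.135, 0.004]
ft_force: [1.5, 0.0, -4.7]
grip_width: 0.378
grip_force: 60.0
```

jog_arm(
  increments=[
    {"tx":-28,"ty":2,"tz":0,"wx":0,"wy":0,"wz":0,"gripper":0.2},
    {"tx":-66,"ty":4,"tz":0,"wx":0,"wy":0,"wz":0,"gripper":0.2},
    {"tx":-105,"ty":6,"tz":0,"wx":0,"wy":0,"wz":0,"gripper":0.2},
    {"tx":-145,"ty":8,"tz":0,"wx":0,"wy":0,"wz":0,"gripper":0.2},
    {"tx":-171,"ty":9,"tz":0,"wx":0,"wy":0,"wz":0,"gripper":0.2},
  ],
)

```text
time: 9.12
position: [0.6265, 0.1558, 0.1764]
tool_rot: [0.0, -3.139, 0.003]
ft_force: [0.0, 0.9, -4.9]
grip_width: 0.38
grip_force: 60.0
```

jog_arm(
  increments=[
    {"tx":0,"ty":0,"tz":0,"wx":0,"wy":0,"wz":0,"gripper":0.2},
    {"tx":0,"ty":0,"tz":15,"wx":0,"wy":0,"wz":0,"gripper":0.2},
    {"tx":0,"ty":0,"tz":35,"wx":0,"wy":0,"wz":0,"gripper":0.2},
    {"tx":0,"ty":0,"tz":50,"wx":0,"wy":0,"wz":0,"gripper":0.2},
    {"tx":0,"ty":0,"tz":50,"wx":0,"wy":0,"wz":0,"gripper":0.2},
  ],
)

```text
time: 9.53
position: [0.62, 0.1552, 0.1228]
tool_rot: [0.001, -3.129, 0.006]
ft_force: [-0.7, 0.4, -5.5]
grip_width: 0.376
grip_force: 60.0
```

```bash
python3 - <<'E'
from h import *
im=shot('scene')
m,bl=blobs(im,(15,100,60),(32,255,255),6)
for b,s,c in bl:
    if s[4]<60 and 180<c[1]<270: print(' brass/yel',np.round(c,1),s[4],np.round(pix2w(im,*c,.014)[:2]*1000))
u,v=w2pix(im,(.6245,.156,.06)).astype(int);print(u,v)
for d in vision.spot_in('scene','punch'): print(np.round(d['bbox']),d['conf'])
print(w2pix(im,(.6245,.156,.034)), w2pix(im,(.6245,.156,.048)))
b=im['color'][170:260,330:420]
cv2.imwrite('pics/s4z.png',cv2.resize(b,None,fx=6,fy=6,interpolation=cv2.INTER_CUBIC))
plan([(624.5,156,112,90)])
E
```

```text
brass/yel [362.1 180.4] 17 [416. 138.]
 brass/yel [410.8 185. ] 10 [441. 272.]
 brass/yel [261.7 197.1] 30 [ 456. -145.]
 brass/yel [380.6 203.9] 39 [500. 177.]
 brass/yel [405.8 202.4] 9 [500. 247.]
 brass/yel [368.3 210.3] 10 [519. 142.]
 brass/yel [275.5 220.8] 15 [ 536. -106.]
 brass/yel [281.2 224.8] 20 [550. -91.]
 brass/yel [637.4 229.2] 13 [630. 864.]
 brass/yel [314.6 242.9] 38 [609.  -6.]
 brass/yel [260.7 261.7] 39 [ 653. -140.]
 brass/yel [455.7 261.5] 37 [684. 335.]
381 235
[369. 206. 393. 245.] 0.81
[380.63285962 240.68039725] [381.34430483 237.80419936]
now [623.  155.8 127.3] ydeg 90.0 tilt [-0.005 -0.001] t 9.6333 F [ 0.8  0.  -2.6]
(624.5, 156, 112, 90) tx -1.5 ty 0.2 tz 15.3 wz 0.0 dist 15
```

View pics/s4z.png

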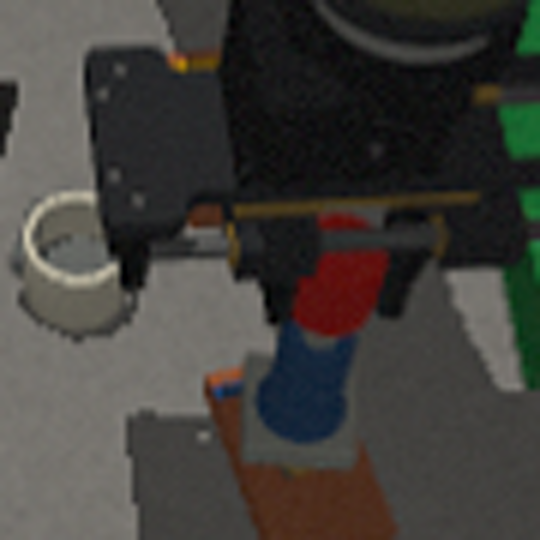

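jog_arm(
  increments=[
    {"tx":0,"ty":0,"tz":5,"wx":0,"wy":0,"wz":0,"gripper":0.2},
    {"tx":0,"ty":0,"tz":10,"wx":0,"wy":0,"wz":0,"gripper":0.2},
    {"tx":0,"ty":0,"tz":15,"wx":0,"wy":0,"wz":0,"gripper":0.2},
    {"tx":0,"ty":0,"tz":18,"wx":0,"wy":0,"wz":0,"gripper":0.2},
    {"tx":0,"ty":0,"tz":21,"wx":0,"wy":0,"wz":0,"gripper":0.2},
  ],
)

```text
time: 10.05
position: [0.6253, 0.1561, 0.1094]
tool_rot: [-0.0, 3.141, 0.001]
ft_force: [-2.2, 0.8, 3.0]
grip_width: 0.375
grip_force: 60.0
```

jog_arm(
  increments=[
    {"tx":0,"ty":0,"tz":3,"wx":0,"wy":0,"wz":0,"gripper":0.2},
    {"tx":0,"ty":0,"tz":5,"wx":0,"wy":0,"wz":0,"gripper":0.2},
    {"tx":0,"ty":0,"tz":7,"wx":0,"wy":0,"wz":0,"gripper":0.2},
    {"tx":0,"ty":0,"tz":8,"wx":0,"wy":0,"wz":0,"gripper":0.2},
    {"tx":0,"ty":0,"tz":8,"wx":0,"wy":0,"wz":0,"gripper":0.2},
  ],
)

```text
time: 10.47
position: [0.6253, 0.1561, 0.1015]
tool_rot: [-0.0, 3.141, 0.001]
ft_force: [-3.4, -0.8, 6.7]
grip_width: 0.379
grip_force: 60.0
```

jog_arm(
  increments=[
    {"tx":0,"ty":0,"tz":2,"wx":0,"wy":0,"wz":0,"gripper":0.2},
    {"tx":0,"ty":0,"tz":4,"wx":0,"wy":0,"wz":0,"gripper":0.2},
    {"tx":0,"ty":0,"tz":6,"wx":0,"wy":0,"wz":0,"gripper":0.2},
    {"tx":0,"ty":0,"tz":8,"wx":0,"wy":0,"wz":0,"gripper":0.2},
    {"tx":0,"ty":0,"tz":8,"wx":0,"wy":0,"wz":0,"gripper":0.2},
  ],
)

```text
time: 10.88
position: [0.6255, 0.1561, 0.0942]
tool_rot: [-0.0, 3.14, 0.001]
ft_force: [-3.6, -0.6, 7.2]
grip_width: 0.38
grip_force: 60.0
```

jog_arm(
  increments=[
    {"tx":0,"ty":0,"tz":1,"wx":0,"wy":0,"wz":0,"gripper":0.2},
    {"tx":0,"ty":0,"tz":2,"wx":0,"wy":0,"wz":0,"gripper":0.2},
    {"tx":0,"ty":0,"tz":3,"wx":0,"wy":0,"wz":0,"gripper":0.2},
    {"tx":0,"ty":0,"tz":3,"wx":0,"wy":0,"wz":0,"gripper":0.2},
    {"tx":0,"ty":0,"tz":3,"wx":0,"wy":0,"wz":0,"gripper":0.2},
  ],
)

```text
time: 11.3
position: [0.6262, 0.1561, 0.0939]
tool_rot: [0.0, 3.139, 0.002]
ft_force: [-7.3, -2.4, 19.1]
grip_width: 0.375
grip_force: 60.0
```

jog_arm(
  increments=[
    {"tx":0,"ty":0,"tz":1,"wx":0,"wy":0,"wz":0,"gripper":0.2},
    {"tx":0,"ty":0,"tz":2,"wx":0,"wy":0,"wz":0,"gripper":0.2},
    {"tx":0,"ty":0,"tz":2,"wx":0,"wy":0,"wz":0,"gripper":0.2},
    {"tx":0,"ty":0,"tz":2,"wx":0,"wy":0,"wz":0,"gripper":0.2},
    {"tx":0,"ty":0,"tz":2,"wx":0,"wy":0,"wz":0,"gripper":0.2},
  ],
)

```text
time: 11.72
position: [0.6267, 0.1561, 0.0938]
tool_rot: [0.0, 3.138, 0.003]
ft_force: [-10.6, -3.9, 27.4]
grip_width: 0.378
grip_force: 60.0
```

jog_arm(
  increments=[
    {"tx":0,"ty":0,"tz":-8,"wx":0,"wy":0,"wz":0,"gripper":0.2},
    {"tx":0,"ty":0,"tz":-20,"wx":0,"wy":0,"wz":0,"gripper":0.2},
    {"tx":0,"ty":0,"tz":-40,"wx":0,"wy":0,"wz":0,"gripper":0.2},
    {"tx":0,"ty":0,"tz":-67,"wx":0,"wy":0,"wz":0,"gripper":0.2},
    {"tx":0,"ty":0,"tz":-92,"wx":0,"wy":0,"wz":0,"gripper":0.2},
  ],
)

```text
time: 12.13
position: [0.6245, 0.1561, 0.1792]
tool_rot: [0.001, -3.14, 0.001]
ft_force: [0.5, -0.2, -4.0]
grip_width: 0.381
grip_force: 60.0
```

jog_arm(
  increments=[
    {"tx":2,"ty":-26,"tz":0,"wx":0,"wy":0,"wz":0,"gripper":0.2},
    {"tx":6,"ty":-62,"tz":0,"wx":0,"wy":0,"wz":0,"gripper":0.2},
    {"tx":10,"ty":-100,"tz":0,"wx":0,"wy":0,"wz":0,"gripper":0.2},
    {"tx":14,"ty":-137,"tz":0,"wx":0,"wy":0,"wz":0,"gripper":0.2},
    {"tx":16,"ty":-162,"tz":0,"wx":0,"wy":0,"wz":0,"gripper":0.2},
  ],
)

```text
time: 12.55
position: [0.6081, -0.0112, 0.1788]
tool_rot: [-0.006, -3.141, 0.005]
ft_force: [0.3, -1.1, -4.0]
grip_width: 0.379
grip_force: 60.0
```

jog_arm(
  increments=[
    {"tx":0,"ty":0,"tz":0,"wx":0,"wy":0,"wz":0,"gripper":0.2},
    {"tx":0,"ty":0,"tz":15,"wx":0,"wy":0,"wz":0,"gripper":0.2},
    {"tx":0,"ty":0,"tz":35,"wx":0,"wy":0,"wz":0,"gripper":0.2},
    {"tx":0,"ty":0,"tz":50,"wx":0,"wy":0,"wz":0,"gripper":0.2},
    {"tx":0,"ty":0,"tz":50,"wx":0,"wy":0,"wz":0,"gripper":0.2},
  ],
)

```text
time: 12.97
position: [0.6062, -0.0054, 0.125]
tool_rot: [0.001, -3.134, 0.001]
ft_force: [-2.3, 0.5, -5.1]
grip_width: 0.376
grip_force: 60.0
```

```bash
python3 - <<'E'
from h import *
im=shot('scene')
m,bl=blobs(im,(15,100,50),(32,255,255),5)
for b,s,c in bl:
    if s[4]<60 and 180<c[1]<270: print(' brass/yel',np.round(c,1),s[4],np.round(pix2w(im,*c,.014)[:2]*1000))
for o in plaques(im): print(*o)
for d in vision.spot_in('scene','punch'): print(np.round(d['bbox']),d['conf'])
plan([(608.5,-6,112,90)])
E
```

```text
brass/yel [365.2 180.3] 46 [416. 147.]
 brass/yel [329.7 183.4] 36 [421.  45.]
 brass/yel [259.8 186.1] 36 [ 417. -152.]
 brass/yel [366.5 191.3] 29 [455. 145.]
 brass/yel [261.6 197.1] 29 [ 456. -145.]
 brass/yel [288.  208.5] 6 [499. -73.]
 brass/yel [275.5 220.8] 15 [ 536. -106.]
 brass/yel [281.2 224.8] 20 [550. -91.]
 brass/yel [379.1 245.7] 40 [627. 154.]
 brass/yel [260.7 261.8] 40 [ 654. -140.]
 brass/yel [455.6 261.4] 37 [683. 335.]
[368.6 195. ] 398 [466. 146.] [84. 54.] 5.3
[258.  197.1] 186 [ 456. -155.] [65. 33.] 2.0
[379.9 248. ] 628 [629. 154.] [96. 54.] 11.5
[315.9 253.1] 315 [630.  -5.] [61. 51.] 5.3
[304. 205. 325. 245.] 0.57
now [608.6  -5.5 128.7] ydeg 90.0 tilt [-0.002 -0.   ] t 13.0667 F [ 0.5 -0.3 -4.3]
(608.5, -6, 112, 90) tx 0.1 ty -0.5 tz 16.7 wz 0.001 dist 17
```

jog_arm(
  increments=[
    {"tx":0,"ty":0,"tz":5,"wx":0,"wy":0,"wz":0,"gripper":0.2},
    {"tx":0,"ty":0,"tz":10,"wx":0,"wy":0,"wz":0,"gripper":0.2},
    {"tx":0,"ty":0,"tz":15,"wx":0,"wy":0,"wz":0,"gripper":0.2},
    {"tx":0,"ty":0,"tz":18,"wx":0,"wy":0,"wz":0,"gripper":0.2},
    {"tx":0,"ty":0,"tz":21,"wx":0,"wy":0,"wz":0,"gripper":0.2},
  ],
)

```text
time: 13.48
position: [0.6094, -0.0059, 0.1092]
tool_rot: [-0.0, 3.141, 0.001]
ft_force: [-1.0, -0.2, 3.1]
grip_width: 0.379
grip_force: 60.0
```

jog_arm(
  increments=[
    {"tx":0,"ty":0,"tz":3,"wx":0,"wy":0,"wz":0,"gripper":0.2},
    {"tx":0,"ty":0,"tz":5,"wx":0,"wy":0,"wz":0,"gripper":0.2},
    {"tx":0,"ty":0,"tz":7,"wx":0,"wy":0,"wz":0,"gripper":0.2},
    {"tx":0,"ty":0,"tz":8,"wx":0,"wy":0,"wz":0,"gripper":0.2},
    {"tx":0,"ty":0,"tz":8,"wx":0,"wy":0,"wz":0,"gripper":0.2},
  ],
)

```text
time: 13.9
position: [0.6094, -0.0059, 0.1014]
tool_rot: [-0.0, 3.141, 0.001]
ft_force: [-3.0, 0.1, 7.1]
grip_width: 0.371
grip_force: 60.0
```

jog_arm(
  increments=[
    {"tx":0,"ty":0,"tz":2,"wx":0,"wy":0,"wz":0,"gripper":0.2},
    {"tx":0,"ty":0,"tz":4,"wx":0,"wy":0,"wz":0,"gripper":0.2},
    {"tx":0,"ty":0,"tz":6,"wx":0,"wy":0,"wz":0,"gripper":0.2},
    {"tx":0,"ty":0,"tz":8,"wx":0,"wy":0,"wz":0,"gripper":0.2},
    {"tx":0,"ty":0,"tz":8,"wx":0,"wy":0,"wz":0,"gripper":0.2},
  ],
)

```text
time: 14.32
position: [0.6097, -0.0059, 0.0941]
tool_rot: [-0.0, 3.14, 0.001]
ft_force: [-3.8, 0.0, 5.3]
grip_width: 0.381
grip_force: 60.0
```

jog_arm(
  increments=[
    {"tx":0,"ty":0,"tz":1,"wx":0,"wy":0,"wz":0,"gripper":0.2},
    {"tx":0,"ty":0,"tz":2,"wx":0,"wy":0,"wz":0,"gripper":0.2},
    {"tx":0,"ty":0,"tz":3,"wx":0,"wy":0,"wz":0,"gripper":0.2},
    {"tx":0,"ty":0,"tz":4,"wx":0,"wy":0,"wz":0,"gripper":0.2},
    {"tx":0,"ty":0,"tz":5,"wx":0,"wy":0,"wz":0,"gripper":0.2},
  ],
)

```text
time: 14.73
position: [0.611, -0.006, 0.0937]
tool_rot: [0.0, 3.137, 0.003]
ft_force: [-12.3, 1.3, 33.3]
grip_width: 0.377
grip_force: 60.0
```

jog_arm(
  increments=[
    {"tx":0,"ty":0,"tz":-8,"wx":0,"wy":0,"wz":0,"gripper":0.2},
    {"tx":0,"ty":0,"tz":-20,"wx":0,"wy":0,"wz":0,"gripper":0.2},
    {"tx":0,"ty":0,"tz":-40,"wx":0,"wy":0,"wz":0,"gripper":0.2},
    {"tx":0,"ty":0,"tz":-67,"wx":0,"wy":0,"wz":0,"gripper":0.2},
    {"tx":0,"ty":0,"tz":-92,"wx":0,"wy":0,"wz":0,"gripper":0.2},
  ],
)

```text
time: 15.15
position: [0.6084, -0.0059, 0.1793]
tool_rot: [0.0, -3.14, 0.001]
ft_force: [1.0, 0.4, -3.1]
grip_width: 0.376
grip_force: 60.0
```

jog_arm(
  increments=[
    {"tx":26,"ty":2,"tz":0,"wx":0,"wy":0,"wz":0,"gripper":0.2},
    {"tx":62,"ty":5,"tz":0,"wx":0,"wy":0,"wz":0,"gripper":0.2},
    {"tx":100,"ty":8,"tz":0,"wx":0,"wy":0,"wz":0,"gripper":0.2},
    {"tx":140,"ty":11,"tz":0,"wx":0,"wy":0,"wz":0,"gripper":0.2},
    {"tx":168,"ty":13,"tz":0,"wx":0,"wy":0,"wz":0,"gripper":0.2},
  ],
)

```text
time: 15.57
position: [0.4372, 0.0071, 0.1781]
tool_rot: [0.001, -3.138, 0.0]
ft_force: [-0.4, -0.1, -3.9]
grip_width: 0.375
grip_force: 60.0
```

jog_arm(
  increments=[
    {"tx":0,"ty":0,"tz":0,"wx":0,"wy":0,"wz":0,"gripper":0.2},
    {"tx":0,"ty":0,"tz":15,"wx":0,"wy":0,"wz":0,"gripper":0.2},
    {"tx":0,"ty":0,"tz":35,"wx":0,"wy":0,"wz":0,"gripper":0.2},
    {"tx":0,"ty":0,"tz":55,"wx":0,"wy":0,"wz":0,"gripper":0.2},
    {"tx":0,"ty":0,"tz":65,"wx":0,"wy":0,"wz":0,"gripper":0.2},
  ],
)

```text
time: 15.98
position: [0.4395, 0.0068, 0.112]
tool_rot: [0.0, -3.138, 0.001]
ft_force: [-1.2, -1.0, -5.9]
grip_width: 0.378
grip_force: 60.0
```

```bash
python3 - <<'E'
from h import *
im=shot('scene')
print(pix2w(im,316.5,192.8,.004))
for z in(.02,.034): print(w2pix(im,(.440,.007,z)))
for d in vision.spot_in('scene','pad'): print(np.round(d['bbox']),d['conf'])
u,v=316,180
cv2.imwrite('pics/s5z.png',cv2.resize(im['color'][v-45:v+85,u-65:u+85],None,fx=4,fy=4,interpolation=cv2.INTER_CUBIC))
plan([(440,7,100,90)])
E
```

```text
[0.44371037 0.00674948 0.004     ]
[316.40223318 188.23911294]
[316.29451099 185.09605882]
[300. 182. 330. 207.] 0.89
now [439.3   6.7 112.4] ydeg 90.0 tilt [-0.005 -0.001] t 16.0833 F [ 0.9 -0.1 -5.1]
(440, 7, 100, 90) tx -0.7 ty 0.3 tz 12.4 wz 0.0 dist 12
```

View pics/s5z.png

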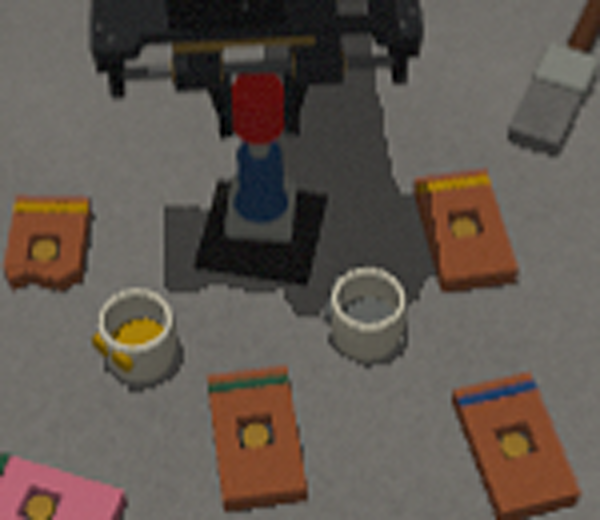

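jog_arm(
  increments=[
    {"tx":0,"ty":0,"tz":4,"wx":0,"wy":0,"wz":0,"gripper":0.2},
    {"tx":0,"ty":0,"tz":8,"wx":0,"wy":0,"wz":0,"gripper":0.2},
    {"tx":0,"ty":0,"tz":12,"wx":0,"wy":0,"wz":0,"gripper":0.2},
    {"tx":0,"ty":0,"tz":15,"wx":0,"wy":0,"wz":0,"gripper":0.2},
    {"tx":0,"ty":0,"tz":15,"wx":0,"wy":0,"wz":0,"gripper":0.2},
  ],
)

```text
time: 16.5
position: [0.4415, 0.0071, 0.0998]
tool_rot: [-0.0, 3.141, 0.0]
ft_force: [1.2, -0.2, -2.8]
grip_width: 0.374
grip_force: 60.0
```

jog_arm(
  increments=[
    {"tx":0,"ty":0,"tz":0,"wx":0,"wy":0,"wz":0,"gripper":0.2},
    {"tx":0,"ty":0,"tz":0,"wx":0,"wy":0,"wz":0,"gripper":0.5},
    {"tx":0,"ty":0,"tz":0,"wx":0,"wy":0,"wz":0,"gripper":0.8},
    {"tx":0,"ty":0,"tz":0,"wx":0,"wy":0,"wz":0,"gripper":1},
    {"tx":0,"ty":0,"tz":0,"wx":0,"wy":0,"wz":0,"gripper":1},
  ],
)

```text
time: 16.92
position: [0.4417, 0.0071, 0.1002]
tool_rot: [-0.0, 3.14, 0.001]
ft_force: [1.0, 0.1, 0.7]
grip_width: 0.592
grip_force: 0.0
```

jog_arm(
  increments=[
    {"tx":0,"ty":0,"tz":0,"wx":0,"wy":0,"wz":0,"gripper":1},
    {"tx":0,"ty":0,"tz":-20,"wx":0,"wy":0,"wz":0,"gripper":1},
    {"tx":0,"ty":0,"tz":-45,"wx":0,"wy":0,"wz":0,"gripper":1},
    {"tx":0,"ty":0,"tz":-75,"wx":0,"wy":0,"wz":0,"gripper":1},
    {"tx":0,"ty":0,"tz":-100,"wx":0,"wy":0,"wz":0,"gripper":1},
  ],
)

```text
time: 17.33
position: [0.4413, 0.007, 0.2014]
tool_rot: [-0.0, 3.141, 0.0]
ft_force: [1.3, -0.1, -0.0]
grip_width: 0.954
grip_force: 0.0
```

```bash
python3 - <<'E'
from h import *
plan([(455.5,-144,200,84.2),(455.5,-144,3,None)])
im=shot('scene')
for b,s,c in blobs(im,(0,180,80),(3,255,255),50)[1]: print('red',s,c)
m,bl=blobs(im,(15,100,50),(32,255,255),5)
for b,s,c in bl:
    if s[4]<60 and 180<c[1]<270: print(' brass/yel',np.round(c,1),s[4],np.round(pix2w(im,*c,.014)[:2]*1000))
E
```

```text
now [441.3   7.  201.4] ydeg 90.0 tilt [0.001 0.   ] t 17.3333 F [ 1.3 -0.1 -0. ]
(455.5, -144, 200, 84.2) tx -14.2 ty -151.0 tz 1.4 wz 0.101 dist 152
(455.5, -144, 3, None) tx 0.0 ty 0.0 tz 197.0 wz 0.0 dist 197
red [309 157  13  17 162] [315.41975309 164.88888889]
red [225 304  41  16 308] [244.73051948 311.75      ]
 brass/yel [363.7 180.5] 55 [417. 142.]
 brass/yel [263.5 186.1] 59 [ 418. -142.]
 brass/yel [366.5 191.3] 29 [455. 145.]
 brass/yel [261.9 197.1] 32 [ 456. -145.]
 brass/yel [638.5 207.7] 6 [562. 910.]
 brass/yel [275.5 220.8] 15 [ 536. -106.]
 brass/yel [281.2 224.8] 20 [550. -91.]
 brass/yel [314.5 243.6] 34 [611.  -6.]
 brass/yel [379.1 245.7] 40 [627. 154.]
 brass/yel [260.7 261.8] 40 [ 654. -140.]
 brass/yel [455.6 261.5] 38 [684. 334.]
 brass/yel [638.1 268.1] 9 [741. 801.]
```

jog_arm(
  increments=[
    {"tx":0,"ty":-24,"tz":0,"wx":0,"wy":0,"wz":0.02,"gripper":1},
    {"tx":-1,"ty":-58,"tz":0,"wx":0,"wy":0,"wz":0.05,"gripper":1},
    {"tx":-2,"ty":-94,"tz":0,"wx":0,"wy":0,"wz":0.08,"gripper":1},
    {"tx":-3,"ty":-128,"tz":0,"wx":0,"wy":0,"wz":0.1,"gripper":1},
    {"tx":-3,"ty":-150,"tz":0,"wx":0,"wy":0,"wz":0.101,"gripper":1},
  ],
)

```text
time: 17.8
position: [0.4439, -0.1467, 0.1999]
tool_rot: [0.165, 3.136, -0.002]
ft_force: [-0.3, 0.5, -0.3]
grip_width: 0.997
grip_force: 0.0
```

jog_arm(
  increments=[
    {"tx":0,"ty":0,"tz":15,"wx":0,"wy":0,"wz":0,"gripper":1},
    {"tx":0,"ty":0,"tz":45,"wx":0,"wy":0,"wz":0,"gripper":1},
    {"tx":0,"ty":0,"tz":80,"wx":0,"wy":0,"wz":0,"gripper":1},
    {"tx":0,"ty":0,"tz":115,"wx":0,"wy":0,"wz":0,"gripper":1},
    {"tx":0,"ty":0,"tz":140,"wx":0,"wy":0,"wz":0,"gripper":1},
  ],
)

```text
time: 18.22
position: [0.4429, -0.1427, 0.0571]
tool_rot: [-0.158, -3.136, -0.0]
ft_force: [-1.0, 0.7, -0.4]
grip_width: 0.997
grip_force: 0.0
```

```bash
python3 - <<'E'
from h import *
im=shot('scene');im=shot('scene')
plan([(443.5,-143,4,84.2)])
E
```

```text
now [ 440.4 -142.3   55.8] ydeg 84.2 tilt [-0.009  0.   ] t 18.3167 F [-0.1 -0.4  0.5]
(443.5, -143, 4, 84.2) tx -3.2 ty -0.4 tz 51.8 wz 0.0 dist 52
```

jog_arm(
  increments=[
    {"tx":0,"ty":0,"tz":10,"wx":0,"wy":0,"wz":0,"gripper":1},
    {"tx":0,"ty":0,"tz":26,"wx":0,"wy":0,"wz":0,"gripper":1},
    {"tx":0,"ty":0,"tz":42,"wx":0,"wy":0,"wz":0,"gripper":1},
    {"tx":0,"ty":0,"tz":52,"wx":0,"wy":0,"wz":0,"gripper":1},
    {"tx":0,"ty":0,"tz":56,"wx":0,"wy":0,"wz":0,"gripper":1},
  ],
)

```text
time: 18.73
position: [0.4445, -0.1429, 0.0034]
tool_rot: [0.158, 3.137, 0.0]
ft_force: [-0.2, -0.6, 0.2]
grip_width: 1.0
grip_force: 0.0
```

jog_arm(
  increments=[
    {"tx":0,"ty":0,"tz":0,"wx":0,"wy":0,"wz":0,"gripper":0.8},
    {"tx":0,"ty":0,"tz":0,"wx":0,"wy":0,"wz":0,"gripper":0.4},
    {"tx":0,"ty":0,"tz":0,"wx":0,"wy":0,"wz":0,"gripper":0.4},
    {"tx":0,"ty":0,"tz":0,"wx":0,"wy":0,"wz":0,"gripper":0.4},
    {"tx":0,"ty":0,"tz":0,"wx":0,"wy":0,"wz":0,"gripper":0.4},
  ],
  grip_force=25,
)

```text
time: 19.15
position: [0.4447, -0.143, 0.0042]
tool_rot: [0.158, 3.136, 0.0]
ft_force: [-0.0, 0.4, -0.4]
grip_width: 0.707
grip_force: 0.0
```

jog_arm(
  increments=[
    {"tx":0,"ty":0,"tz":0,"wx":0,"wy":0,"wz":0,"gripper":0.4},
    {"tx":0,"ty":0,"tz":0,"wx":0,"wy":0,"wz":0,"gripper":0.4},
    {"tx":0,"ty":0,"tz":-10,"wx":0,"wy":0,"wz":0,"gripper":0.4},
    {"tx":0,"ty":0,"tz":-30,"wx":0,"wy":0,"wz":0,"gripper":0.4},
    {"tx":0,"ty":0,"tz":-60,"wx":0,"wy":0,"wz":0,"gripper":0.4},
  ],
)

```text
time: 19.57
position: [0.4416, -0.1426, 0.0626]
tool_rot: [-0.158, -3.132, 0.001]
ft_force: [0.2, 1.5, -1.5]
grip_width: 0.594
grip_force: 25.0
```

jog_arm(
  increments=[
    {"tx":0,"ty":0,"tz":-30,"wx":0,"wy":0,"wz":0,"gripper":0.4},
    {"tx":0,"ty":0,"tz":-65,"wx":0,"wy":0,"wz":0,"gripper":0.4},
    {"tx":0,"ty":0,"tz":-100,"wx":0,"wy":0,"wz":0,"gripper":0.4},
    {"tx":0,"ty":0,"tz":-130,"wx":0,"wy":0,"wz":0,"gripper":0.4},
    {"tx":0,"ty":0,"tz":-140,"wx":0,"wy":0,"wz":0,"gripper":0.4},
  ],
)

```text
time: 19.98
position: [0.4462, -0.1438, 0.2088]
tool_rot: [0.159, 3.13, 0.0]
ft_force: [-0.1, -0.4, -1.6]
grip_width: 0.592
grip_force: 25.0
```

```bash
python3 - <<'E'
from h import *
im=shot('scene');im=shot('scene')
plan([(470,20,204,90),(481,190,204,90),(481,325,204,None),(481,325,16,None)])
E
```

```text
now [ 445.3 -143.3  205.7] ydeg 84.2 tilt [0.005 0.   ] t 20.0833 F [-0.4  0.1 -2.6]
(470, 20, 204, 90) tx -8.1 ty 165.0 tz 1.7 wz -0.101 dist 165
(481, 190, 204, 90) tx -11.0 ty 170.0 tz 0 wz -0.0 dist 170
(481, 325, 204, None) tx 0.0 ty 135.0 tz 0 wz 0.0 dist 135
(481, 325, 16, None) tx 0.0 ty 0.0 tz 188 wz 0.0 dist 188
```

jog_arm(
  increments=[
    {"tx":-1,"ty":28,"tz":0,"wx":0,"wy":0,"wz":-0.02,"gripper":0.4},
    {"tx":-3,"ty":62,"tz":0,"wx":0,"wy":0,"wz":-0.04,"gripper":0.4},
    {"tx":-5,"ty":97,"tz":0,"wx":0,"wy":0,"wz":-0.06,"gripper":0.4},
    {"tx":-7,"ty":132,"tz":0,"wx":0,"wy":0,"wz":-0.08,"gripper":0.4},
    {"tx":-9,"ty":165,"tz":0,"wx":0,"wy":0,"wz":-0.101,"gripper":0.4},
  ],
)

```text
time: 20.5
position: [0.4681, 0.022, 0.2011]
tool_rot: [0.002, -3.138, 0.001]
ft_force: [0.9, -0.0, -0.8]
grip_width: 0.595
grip_force: 25.0
```

jog_arm(
  increments=[
    {"tx":-2,"ty":34,"tz":0,"wx":0,"wy":0,"wz":0,"gripper":0.4},
    {"tx":-4,"ty":68,"tz":0,"wx":0,"wy":0,"wz":0,"gripper":0.4},
    {"tx":-6,"ty":102,"tz":0,"wx":0,"wy":0,"wz":0,"gripper":0.4},
    {"tx":-8,"ty":136,"tz":0,"wx":0,"wy":0,"wz":0,"gripper":0.4},
    {"tx":-11,"ty":170,"tz":0,"wx":0,"wy":0,"wz":0,"gripper":0.4},
  ],
)

```text
time: 20.92
position: [0.4789, 0.1912, 0.2008]
tool_rot: [0.0, -3.137, 0.003]
ft_force: [0.2, -0.6, -1.5]
grip_width: 0.592
grip_force: 25.0
```

jog_arm(
  increments=[
    {"tx":0,"ty":34,"tz":0,"wx":0,"wy":0,"wz":0,"gripper":0.4},
    {"tx":0,"ty":68,"tz":0,"wx":0,"wy":0,"wz":0,"gripper":0.4},
    {"tx":0,"ty":100,"tz":0,"wx":0,"wy":0,"wz":0,"gripper":0.4},
    {"tx":0,"ty":125,"tz":10,"wx":0,"wy":0,"wz":0,"gripper":0.4},
    {"tx":0,"ty":136,"tz":30,"wx":0,"wy":0,"wz":0,"gripper":0.4},
  ],
)

```text
time: 21.33
position: [0.4794, 0.3313, 0.1725]
tool_rot: [0.008, -3.141, -0.004]
ft_force: [0.3, 1.5, -1.5]
grip_width: 0.597
grip_force: 25.0
```

jog_arm(
  increments=[
    {"tx":0,"ty":0,"tz":30,"wx":0,"wy":0,"wz":0,"gripper":0.4},
    {"tx":0,"ty":0,"tz":65,"wx":0,"wy":0,"wz":0,"gripper":0.4},
    {"tx":0,"ty":0,"tz":100,"wx":0,"wy":0,"wz":0,"gripper":0.4},
    {"tx":0,"ty":0,"tz":120,"wx":0,"wy":0,"wz":0,"gripper":0.4},
    {"tx":0,"ty":0,"tz":120,"wx":0,"wy":0,"wz":0,"gripper":0.4},
  ],
)

```text
time: 21.75
position: [0.4753, 0.3222, 0.0455]
tool_rot: [0.0, -3.13, 0.014]
ft_force: [-1.1, -1.2, -1.9]
grip_width: 0.596
grip_force: 25.0
```

```bash
python3 - <<'E'
from h import *
im=shot('scene','s6.png')
cv2.imwrite('pics/s6z.png',cv2.resize(im['color'][130:270,230:510],None,fx=2.8,fy=2.8,interpolation=cv2.INTER_CUBIC))
shot('scene')
plan([(481,326,14,90)])
E
```

```text
now [479.3 325.1  51.6] ydeg 90.0 tilt [-0.003 -0.003] t 21.85 F [ 0.4  0.1 -1.1]
(481, 326, 14, 90) tx -1.7 ty 0.9 tz 37.6 wz 0.0 dist 38
```

View pics/s6z.png

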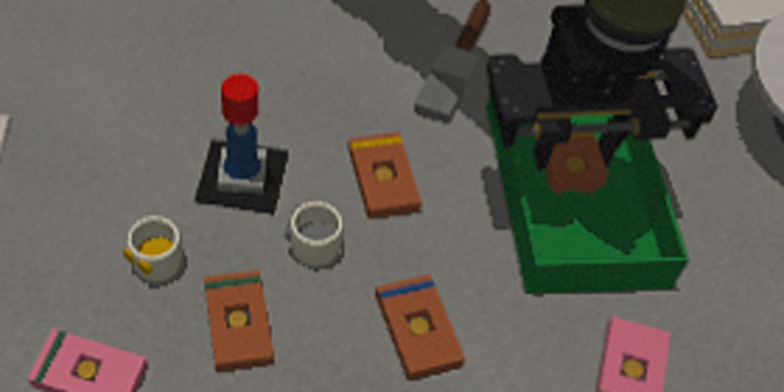

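jog_arm(
  increments=[
    {"tx":0,"ty":0,"tz":10,"wx":0,"wy":0,"wz":0,"gripper":0.4},
    {"tx":0,"ty":0,"tz":22,"wx":0,"wy":0,"wz":0,"gripper":0.4},
    {"tx":0,"ty":0,"tz":32,"wx":0,"wy":0,"wz":0,"gripper":0.4},
    {"tx":0,"ty":0,"tz":38,"wx":0,"wy":0,"wz":0,"gripper":0.4},
    {"tx":0,"ty":0,"tz":40,"wx":0,"wy":0,"wz":0,"gripper":0.4},
  ],
)

```text
time: 22.27
position: [0.4798, 0.3258, 0.0122]
tool_rot: [0.0, -3.14, 0.002]
ft_force: [0.2, 0.2, -2.5]
grip_width: 0.598
grip_force: 25.0
```

jog_arm(
  increments=[
    {"tx":0,"ty":0,"tz":0,"wx":0,"wy":0,"wz":0,"gripper":0.4},
    {"tx":0,"ty":0,"tz":0,"wx":0,"wy":0,"wz":0,"gripper":0.72},
    {"tx":0,"ty":0,"tz":0,"wx":0,"wy":0,"wz":0,"gripper":0.72},
    {"tx":0,"ty":0,"tz":0,"wx":0,"wy":0,"wz":0,"gripper":0.72},
    {"tx":0,"ty":0,"tz":0,"wx":0,"wy":0,"wz":0,"gripper":0.72},
  ],
)

```text
time: 22.68
position: [0.4811, 0.3267, 0.0143]
tool_rot: [-0.0, 3.14, 0.001]
ft_force: [0.4, -0.6, -0.3]
grip_width: 0.712
grip_force: 0.0
```

jog_arm(
  increments=[
    {"tx":0,"ty":0,"tz":-15,"wx":0,"wy":0,"wz":0,"gripper":0.72},
    {"tx":0,"ty":0,"tz":-45,"wx":0,"wy":0,"wz":0,"gripper":0.72},
    {"tx":0,"ty":0,"tz":-80,"wx":0,"wy":0,"wz":0,"gripper":0.72},
    {"tx":0,"ty":0,"tz":-115,"wx":0,"wy":0,"wz":0,"gripper":1},
    {"tx":0,"ty":0,"tz":-136,"wx":0,"wy":0,"wz":0,"gripper":1},
  ],
)

```text
time: 23.1
position: [0.4821, 0.3273, 0.1542]
tool_rot: [-0.0, 3.137, 0.006]
ft_force: [0.1, 0.8, -0.3]
grip_width: 0.8
grip_force: 0.0
```

```bash
python3 - <<'E'
from h import *
for n in('top','scene'):
    im=shot(n)
    m,bl=blobs(im,(15,100,50),(32,255,255),15)
    for b,s,c in bl:
        if s[4]<60 and 140<c[1]<270 and c[0]<500: print(n,' brass',np.round(c,1),s[4],np.round(pix2w(im,*c,.010)[:2]*1000))
    for o in plaques(im): print(*o)
plan([(453.5,147,150,96.2),(453.5,147,50,None),(453.5,147,4,None),(453.5,147,154,90),(470,0,200,90)])
E
```

```text
top  brass [196.9 144.6] 29 [683. 337.]
top  brass [363.4 159.4] 32 [ 652. -139.]
top  brass [259.7 166.1] 39 [625. 156.]
top  brass [316.3 173.2] 37 [609.  -5.]
top  brass [260.5 226.8] 36 [453. 148.]
top  brass [153.8 269. ] 26 [331. 435.]
[259.  163.2] 418 [632. 158.] [74. 51.] 11.3
[316.1 170.6] 420 [614.  -4.] [75. 51.] 1.5
[260.2 223.7] 431 [461. 148.] [74. 51.] 6.1
scene  brass [363.5 180.5] 56 [413. 143.]
scene  brass [366.4 191.3] 28 [452. 146.]
scene  brass [434.  197.7] 34 [487. 329.]
scene  brass [275.5 220.8] 15 [ 534. -106.]
scene  brass [281.2 224.8] 20 [547. -91.]
scene  brass [314.5 243.6] 34 [609.  -6.]
scene  brass [379.1 245.7] 40 [625. 155.]
scene  brass [260.7 261.8] 40 [ 652. -141.]
scene  brass [455.6 261.5] 38 [682. 336.]
[367.5 194.6] 446 [466. 146.] [84. 54.] 6.3
[432.8 197.2] 314 [488. 325.] [65. 56.] 0.7
[379.9 248. ] 628 [629. 154.] [96. 54.] 11.3
[315.1 246.6] 559 [618.  -6.] [83. 51.] 4.7
now [483.4 328.2 155.2] ydeg 90.0 tilt [0.008 0.006] t 23.2 F [ 0.1 -0.  -0.3]
(453.5, 147, 150, 96.2) tx 30.0 ty -181.2 tz 5.2 wz -0.108 dist 184
(453.5, 147, 50, None) tx 0.0 ty 0.0 tz 100.0 wz 0.0 dist 100
(453.5, 147, 4, None) tx 0.0 ty 0.0 tz 46.0 wz 0.0 dist 46
(453.5, 147, 154, 90) tx 0.0 ty 0.0 tz -150.0 wz 0.108 dist 150
(470, 0, 200, 90) tx -16.5 ty -147.0 tz -46.0 wz -0.0 dist 155
```

jog_arm(
  increments=[
    {"tx":4,"ty":-28,"tz":0,"wx":0,"wy":0,"wz":-0.02,"gripper":1},
    {"tx":10,"ty":-66,"tz":0,"wx":0,"wy":0,"wz":-0.05,"gripper":1},
    {"tx":17,"ty":-106,"tz":0,"wx":0,"wy":0,"wz":-0.08,"gripper":1},
    {"tx":23,"ty":-146,"tz":0,"wx":0,"wy":0,"wz":-0.1,"gripper":1},
    {"tx":28,"ty":-179,"tz":0,"wx":0,"wy":0,"wz":-0.108,"gripper":1},
  ],
)

```text
time: 23.62
position: [0.4516, 0.1443, 0.1488]
tool_rot: [0.17, -3.136, 0.001]
ft_force: [0.7, 0.6, -0.3]
grip_width: 0.997
grip_force: 0.0
```

jog_arm(
  increments=[
    {"tx":0,"ty":0,"tz":10,"wx":0,"wy":0,"wz":0,"gripper":1},
    {"tx":0,"ty":0,"tz":35,"wx":0,"wy":0,"wz":0,"gripper":1},
    {"tx":0,"ty":0,"tz":70,"wx":0,"wy":0,"wz":0,"gripper":1},
    {"tx":0,"ty":0,"tz":95,"wx":0,"wy":0,"wz":0,"gripper":1},
    {"tx":0,"ty":0,"tz":100,"wx":0,"wy":0,"wz":0,"gripper":1},
  ],
)

```text
time: 24.03
position: [0.4489, 0.146, 0.0451]
tool_rot: [0.169, -3.129, 0.005]
ft_force: [-1.6, 0.5, -0.6]
grip_width: 1.0
grip_force: 0.0
```

jog_arm(
  increments=[
    {"tx":0,"ty":0,"tz":10,"wx":0,"wy":0,"wz":0,"gripper":1},
    {"tx":0,"ty":0,"tz":25,"wx":0,"wy":0,"wz":0,"gripper":1},
    {"tx":0,"ty":0,"tz":36,"wx":0,"wy":0,"wz":0,"gripper":1},
    {"tx":0,"ty":0,"tz":43,"wx":0,"wy":0,"wz":0,"gripper":1},
    {"tx":0,"ty":0,"tz":46,"wx":0,"wy":0,"wz":0,"gripper":1},
  ],
)

```text
time: 24.45
position: [0.4526, 0.1474, 0.0031]
tool_rot: [0.17, -3.137, 0.0]
ft_force: [0.1, -0.1, -0.1]
grip_width: 1.001
grip_force: 0.0
```

jog_arm(
  increments=[
    {"tx":0,"ty":0,"tz":0,"wx":0,"wy":0,"wz":0,"gripper":0.8},
    {"tx":0,"ty":0,"tz":0,"wx":0,"wy":0,"wz":0,"gripper":0.4},
    {"tx":0,"ty":0,"tz":0,"wx":0,"wy":0,"wz":0,"gripper":0.4},
    {"tx":0,"ty":0,"tz":0,"wx":0,"wy":0,"wz":0,"gripper":0.4},
    {"tx":0,"ty":0,"tz":0,"wx":0,"wy":0,"wz":0,"gripper":0.4},
  ],
)

```text
time: 24.87
position: [0.4531, 0.1475, 0.0041]
tool_rot: [-0.17, 3.136, 0.001]
ft_force: [-1.0, -1.2, 0.5]
grip_width: 0.709
grip_force: 0.0
```

jog_arm(
  increments=[
    {"tx":0,"ty":0,"tz":0,"wx":0,"wy":0,"wz":0,"gripper":0.4},
    {"tx":0,"ty":0,"tz":0,"wx":0,"wy":0,"wz":0,"gripper":0.4},
    {"tx":0,"ty":0,"tz":0,"wx":0,"wy":0,"wz":0,"gripper":0.4},
    {"tx":0,"ty":0,"tz":-10,"wx":0,"wy":0,"wz":0,"gripper":0.4},
    {"tx":0,"ty":0,"tz":-30,"wx":0,"wy":0,"wz":0,"gripper":0.4},
  ],
)

```text
time: 25.28
position: [0.4503, 0.1464, 0.0321]
tool_rot: [0.17, -3.132, 0.003]
ft_force: [0.2, 0.5, -1.9]
grip_width: 0.594
grip_force: 25.0
```

```bash
python3 - <<'E'
from h import *
im=shot('scene','s7.png');im=shot('scene')
for o in plaques(im): print(*o)
plan([(453.5,147,214,90),(480,-30,214,90),(460,-200,214,90),(465,-322,214,84),(465,-322,50,None),(465,-322,10,None)])
E
```

```text
[370.  188.8] 396 [444. 153.] [81. 56.] 6.0
[433.  197.2] 316 [488. 325.] [67. 55.] 1.0
[380. 248.] 628 [629. 154.] [96. 54.] 11.3
[315.  246.6] 557 [619.  -6.] [84. 51.] 4.7
now [454.8 148.1  36.2] ydeg 96.2 tilt [0.005 0.002] t 25.3833 F [ 1.4  0.3 -0.8]
(453.5, 147, 214, 90) tx 1.4 ty -1.0 tz -177.8 wz 0.108 dist 178
(480, -30, 214, 90) tx -26.5 ty -177.0 tz -0.0 wz -0.0 dist 179
(460, -200, 214, 90) tx 20.0 ty -170.0 tz 0 wz -0.0 dist 171
(465, -322, 214, 84) tx -5.0 ty -122.0 tz 0 wz 0.105 dist 122
(465, -322, 50, None) tx 0.0 ty 0.0 tz 164 wz 0.0 dist 164
(465, -322, 10, None) tx 0.0 ty 0.0 tz 40 wz 0.0 dist 40
```

jog_arm(
  increments=[
    {"tx":0,"ty":0,"tz":-30,"wx":0,"wy":0,"wz":0.02,"gripper":0.4},
    {"tx":0,"ty":0,"tz":-65,"wx":0,"wy":0,"wz":0.04,"gripper":0.4},
    {"tx":0,"ty":0,"tz":-100,"wx":0,"wy":0,"wz":0.07,"gripper":0.4},
    {"tx":0,"ty":0,"tz":-140,"wx":0,"wy":0,"wz":0.1,"gripper":0.4},
    {"tx":0,"ty":0,"tz":-170,"wx":0,"wy":0,"wz":0.108,"gripper":0.4},
  ],
)

```text
time: 25.8
position: [0.453, 0.1474, 0.2064]
tool_rot: [0.002, 3.139, 0.002]
ft_force: [0.8, 0.5, -0.2]
grip_width: 0.596
grip_force: 25.0
```

jog_arm(
  increments=[
    {"tx":-4,"ty":-28,"tz":0,"wx":0,"wy":0,"wz":0,"gripper":0.4},
    {"tx":-10,"ty":-65,"tz":0,"wx":0,"wy":0,"wz":0,"gripper":0.4},
    {"tx":-16,"ty":-103,"tz":0,"wx":0,"wy":0,"wz":0,"gripper":0.4},
    {"tx":-22,"ty":-141,"tz":0,"wx":0,"wy":0,"wz":0,"gripper":0.4},
    {"tx":-27,"ty":-177,"tz":0,"wx":0,"wy":0,"wz":0,"gripper":0.4},
  ],
)

```text
time: 26.22
position: [0.4795, -0.0318, 0.2034]
tool_rot: [-0.0, 3.141, 0.0]
ft_force: [1.0, 0.6, -1.3]
grip_width: 0.592
grip_force: 25.0
```

jog_arm(
  increments=[
    {"tx":4,"ty":-34,"tz":0,"wx":0,"wy":0,"wz":0,"gripper":0.4},
    {"tx":8,"ty":-68,"tz":0,"wx":0,"wy":0,"wz":0,"gripper":0.4},
    {"tx":12,"ty":-102,"tz":0,"wx":0,"wy":0,"wz":0,"gripper":0.4},
    {"tx":16,"ty":-136,"tz":0,"wx":0,"wy":0,"wz":0,"gripper":0.4},
    {"tx":20,"ty":-170,"tz":0,"wx":0,"wy":0,"wz":0,"gripper":0.4},
  ],
)

```text
time: 26.63
position: [0.459, -0.2012, 0.2033]
tool_rot: [-0.0, 3.141, 0.001]
ft_force: [0.8, 0.2, -0.2]
grip_width: 0.594
grip_force: 25.0
```

jog_arm(
  increments=[
    {"tx":12,"ty":-30,"tz":0,"wx":0,"wy":0,"wz":0.02,"gripper":0.4},
    {"tx":26,"ty":-62,"tz":0,"wx":0,"wy":0,"wz":0.05,"gripper":0.4},
    {"tx":38,"ty":-94,"tz":10,"wx":0,"wy":0,"wz":0.08,"gripper":0.4},
    {"tx":48,"ty":-117,"tz":30,"wx":0,"wy":0,"wz":0.098,"gripper":0.4},
    {"tx":48,"ty":-117,"tz":54,"wx":0,"wy":0,"wz":0.098,"gripper":0.4},
  ],
)

```text
time: 27.05
position: [0.4089, -0.3236, 0.1504]
tool_rot: [0.168, 3.135, -0.007]
ft_force: [-0.6, 0.5, -1.1]
grip_width: 0.593
grip_force: 25.0
```

jog_arm(
  increments=[
    {"tx":0,"ty":0,"tz":30,"wx":0,"wy":0,"wz":0,"gripper":0.4},
    {"tx":0,"ty":0,"tz":60,"wx":0,"wy":0,"wz":0,"gripper":0.4},
    {"tx":0,"ty":0,"tz":90,"wx":0,"wy":0,"wz":0,"gripper":0.4},
    {"tx":0,"ty":0,"tz":110,"wx":0,"wy":0,"wz":0,"gripper":0.4},
    {"tx":0,"ty":0,"tz":115,"wx":0,"wy":0,"wz":0,"gripper":0.4},
  ],
)

```text
time: 27.47
position: [0.4089, -0.3148, 0.0307]
tool_rot: [-0.153, -3.131, -0.004]
ft_force: [0.5, 1.1, -1.3]
grip_width: 0.593
grip_force: 25.0
```

```bash
python3 - <<'E'
from h import *
im=shot('scene');im=shot('scene')
for o in plaques(im): print(*o)
print(ctrl.get_state()['joint_positions'])
im=shot('top','t8.png')
plan([(412,-317,11,84.4)])
E
```

```text
[197.8 186.8] 351 [ 402. -327.] [58. 80.] 86.2
[433.1 197.3] 315 [489. 325.] [56. 66.] 88.7
[379.9 248. ] 627 [629. 154.] [96. 54.] 11.7
[315.1 246.6] 559 [619.  -6.] [84. 51.] 4.7
[-0.02552707  0.27038954  0.70631266  1.9983167  -0.21368222  0.9490795
  2.26160389]
now [ 411.9 -317.    34.9] ydeg 84.4 tilt [-0. -0.] t 27.6167 F [ 0.  -0.1 -1.9]
(412, -317, 11, 84.4) tx -0.1 ty 0.0 tz 23.9 wz -0.0 dist 24
```

Lower to 11, release, and rise.

jog_arm(
  increments=[
    {"tx":0,"ty":0,"tz":6,"wx":0,"wy":0,"wz":0,"gripper":0.4},
    {"tx":0,"ty":0,"tz":14,"wx":0,"wy":0,"wz":0,"gripper":0.4},
    {"tx":0,"ty":0,"tz":20,"wx":0,"wy":0,"wz":0,"gripper":0.4},
    {"tx":0,"ty":0,"tz":23,"wx":0,"wy":0,"wz":0,"gripper":0.4},
    {"tx":0,"ty":0,"tz":24,"wx":0,"wy":0,"wz":0,"gripper":0.4},
  ],
)

```text
time: 28.03
position: [0.4114, -0.3164, 0.01]
tool_rot: [-0.153, -3.137, -0.001]
ft_force: [-0.5, -0.2, -0.1]
grip_width: 0.595
grip_force: 25.0
```

jog_arm(
  increments=[
    {"tx":0,"ty":0,"tz":0,"wx":0,"wy":0,"wz":0,"gripper":0.4},
    {"tx":0,"ty":0,"tz":0,"wx":0,"wy":0,"wz":0,"gripper":0.7},
    {"tx":0,"ty":0,"tz":0,"wx":0,"wy":0,"wz":0,"gripper":0.9},
    {"tx":0,"ty":0,"tz":0,"wx":0,"wy":0,"wz":0,"gripper":0.9},
    {"tx":0,"ty":0,"tz":0,"wx":0,"wy":0,"wz":0,"gripper":0.9},
  ],
)

```text
time: 28.45
position: [0.4121, -0.3169, 0.0109]
tool_rot: [0.154, 3.137, -0.0]
ft_force: [-0.4, -0.1, 0.1]
grip_width: 0.811
grip_force: 0.0
```

jog_arm(
  increments=[
    {"tx":0,"ty":0,"tz":-15,"wx":0,"wy":0,"wz":0,"gripper":0.9},
    {"tx":0,"ty":0,"tz":-48,"wx":0,"wy":0,"wz":0,"gripper":0.9},
    {"tx":0,"ty":0,"tz":-86,"wx":0,"wy":0,"wz":0,"gripper":1},
    {"tx":0,"ty":0,"tz":-125,"wx":0,"wy":0,"wz":0,"gripper":1},
    {"tx":0,"ty":0,"tz":-159,"wx":0,"wy":0,"wz":0,"gripper":1},
  ],
)

```text
time: 28.87
position: [0.4117, -0.3171, 0.1721]
tool_rot: [0.155, 3.136, -0.001]
ft_force: [0.7, -0.8, -0.4]
grip_width: 0.985
grip_force: 0.0
```

```bash
python3 - <<'E'
from h import *
im=shot('scene');im=shot('scene')
for o in plaques(im): print(*o)
im=shot('top')
for o in plaques(im): print('top',*o)
plan([(412,-317,170,84.4),(540,-170,170,92),(608.5,-5.5,150,93),(608.5,-5.5,50,None),(608.5,-5.5,4,None)])
E
```

```text
[200.9 190.1] 423 [ 420. -318.] [56. 85.] 84.6
[433.1 197.3] 314 [489. 325.] [56. 66.] 88.7
[379.9 248. ] 629 [629. 154.] [96. 54.] 11.7
[315.1 246.6] 557 [619.  -6.] [83. 51.] 4.7
top [259.  163.2] 417 [632. 158.] [74. 51.] 11.3
top [316.  170.6] 420 [614.  -4.] [75. 51.] 1.5
top [196.3 212.9] 281 [489. 327.] [53. 51.] 1.3
top [211.2 297.7] 176 [258. 273.] [16. 82.] 61.1
now [ 413.7 -317.9  172.7] ydeg 84.4 tilt [ 0.007 -0.002] t 29.0167 F [-1.4  0.6 -0.3]
(412, -317, 170, 84.4) tx 1.8 ty 0.8 tz 2.7 wz 0.0 dist 3
(540, -170, 170, 92) tx -113.0 ty 158.8 tz 0 wz -0.133 dist 195
(608.5, -5.5, 150, 93) tx -74.2 ty 162.0 tz 20.0 wz -0.017 dist 179
(608.5, -5.5, 50, None) tx 0.0 ty 0.0 tz 100.0 wz 0.0 dist 100
(608.5, -5.5, 4, None) tx 0.0 ty 0.0 tz 46.0 wz 0.0 dist 46
```

jog_arm(
  increments=[
    {"tx":-23,"ty":32,"tz":0,"wx":0,"wy":0,"wz":-0.03,"gripper":1},
    {"tx":-46,"ty":64,"tz":0,"wx":0,"wy":0,"wz":-0.06,"gripper":1},
    {"tx":-69,"ty":96,"tz":0,"wx":0,"wy":0,"wz":-0.09,"gripper":1},
    {"tx":-92,"ty":128,"tz":0,"wx":0,"wy":0,"wz":-0.11,"gripper":1},
    {"tx":-113,"ty":159,"tz":0,"wx":0,"wy":0,"wz":-0.133,"gripper":1},
  ],
)

```text
time: 29.43
position: [0.5401, -0.1673, 0.168]
tool_rot: [0.057, -3.139, -0.001]
ft_force: [1.0, -0.2, 0.1]
grip_width: 1.002
grip_force: 0.0
```

jog_arm(
  increments=[
    {"tx":-16,"ty":36,"tz":4,"wx":0,"wy":0,"wz":0,"gripper":1},
    {"tx":-33,"ty":72,"tz":8,"wx":0,"wy":0,"wz":0,"gripper":1},
    {"tx":-50,"ty":108,"tz":12,"wx":0,"wy":0,"wz":-0.01,"gripper":1},
    {"tx":-64,"ty":140,"tz":16,"wx":0,"wy":0,"wz":-0.017,"gripper":1},
    {"tx":-74,"ty":162,"tz":20,"wx":0,"wy":0,"wz":-0.017,"gripper":1},
  ],
)

```text
time: 29.85
position: [0.608, -0.0001, 0.1473]
tool_rot: [0.089, -3.138, -0.003]
ft_force: [-0.3, 0.6, -0.2]
grip_width: 1.002
grip_force: 0.0
```

jog_arm(
  increments=[
    {"tx":0,"ty":0,"tz":10,"wx":0,"wy":0,"wz":0,"gripper":1},
    {"tx":0,"ty":0,"tz":35,"wx":0,"wy":0,"wz":0,"gripper":1},
    {"tx":0,"ty":0,"tz":70,"wx":0,"wy":0,"wz":0,"gripper":1},
    {"tx":0,"ty":0,"tz":95,"wx":0,"wy":0,"wz":0,"gripper":1},
    {"tx":0,"ty":0,"tz":100,"wx":0,"wy":0,"wz":0,"gripper":1},
  ],
)

```text
time: 30.27
position: [0.603, -0.0056, 0.0432]
tool_rot: [0.081, -3.13, 0.002]
ft_force: [-1.2, 0.9, -0.1]
grip_width: 1.003
grip_force: 0.0
```

```bash
python3 - <<'E'
from h import *
im=shot('scene');im=shot('scene')
for o in plaques(im): print(*o)
plan([(608.5,-5.5,4,93)])
E
```

```text
[200.6 190.2] 405 [ 420. -318.] [56. 85.] 84.5
[433.  197.4] 313 [489. 325.] [56. 66.] 88.7
[380. 248.] 629 [629. 154.] [96. 54.] 11.3
[315.  246.8] 543 [619.  -6.] [83. 51.] 4.7
now [606.   -5.7  47.3] ydeg 92.9 tilt [-0.005 -0.001] t 30.3667 F [ 0.5 -0.1  0.5]
(608.5, -5.5, 4, 93) tx -2.5 ty 0.1 tz 43.3 wz -0.001 dist 43
```

jog_arm(
  increments=[
    {"tx":0,"ty":0,"tz":10,"wx":0,"wy":0,"wz":0,"gripper":1},
    {"tx":0,"ty":0,"tz":25,"wx":0,"wy":0,"wz":0,"gripper":1},
    {"tx":0,"ty":0,"tz":36,"wx":0,"wy":0,"wz":0,"gripper":1},
    {"tx":0,"ty":0,"tz":43,"wx":0,"wy":0,"wz":0,"gripper":1},
    {"tx":0,"ty":0,"tz":46,"wx":0,"wy":0,"wz":0,"gripper":1},
  ],
)

```text
time: 30.78
position: [0.6077, -0.005, 0.0029]
tool_rot: [0.082, -3.14, -0.0]
ft_force: [-0.1, -1.0, 0.2]
grip_width: 1.002
grip_force: 0.0
```

jog_arm(
  increments=[
    {"tx":0,"ty":0,"tz":0,"wx":0,"wy":0,"wz":0,"gripper":0.8},
    {"tx":0,"ty":0,"tz":0,"wx":0,"wy":0,"wz":0,"gripper":0.4},
    {"tx":0,"ty":0,"tz":0,"wx":0,"wy":0,"wz":0,"gripper":0.4},
    {"tx":0,"ty":0,"tz":0,"wx":0,"wy":0,"wz":0,"gripper":0.4},
    {"tx":0,"ty":0,"tz":0,"wx":0,"wy":0,"wz":0,"gripper":0.4},
  ],
)

```text
time: 31.2
position: [0.6085, -0.0049, 0.0042]
tool_rot: [-0.082, 3.139, 0.0]
ft_force: [0.4, 0.1, 0.0]
grip_width: 0.705
grip_force: 0.0
```

jog_arm(
  increments=[
    {"tx":0,"ty":0,"tz":0,"wx":0,"wy":0,"wz":0,"gripper":0.4},
    {"tx":0,"ty":0,"tz":0,"wx":0,"wy":0,"wz":0,"gripper":0.4},
    {"tx":0,"ty":0,"tz":0,"wx":0,"wy":0,"wz":0,"gripper":0.4},
    {"tx":0,"ty":0,"tz":-10,"wx":0,"wy":0,"wz":0,"gripper":0.4},
    {"tx":0,"ty":0,"tz":-30,"wx":0,"wy":0,"wz":0,"gripper":0.4},
  ],
)

```text
time: 31.62
position: [0.6054, -0.0049, 0.0316]
tool_rot: [0.082, -3.135, 0.001]
ft_force: [0.6, 0.5, -1.3]
grip_width: 0.595
grip_force: 25.0
```

jog_arm(
  increments=[
    {"tx":0,"ty":0,"tz":-30,"wx":0,"wy":0,"wz":0,"gripper":0.4},
    {"tx":0,"ty":0,"tz":-65,"wx":0,"wy":0,"wz":0,"gripper":0.4},
    {"tx":0,"ty":0,"tz":-100,"wx":0,"wy":0,"wz":0,"gripper":0.4},
    {"tx":0,"ty":0,"tz":-120,"wx":0,"wy":0,"wz":0,"gripper":0.4},
    {"tx":0,"ty":0,"tz":-126,"wx":0,"wy":0,"wz":0,"gripper":0.4},
  ],
)

```text
time: 32.03
position: [0.6104, -0.0052, 0.1646]
tool_rot: [-0.081, 3.133, 0.001]
ft_force: [0.8, -0.5, -2.1]
grip_width: 0.6
grip_force: 25.0
```

```bash
python3 - <<'E'
from h import *
im=shot('scene');im=shot('scene');im=shot('scene')
plan([(565,-165,160,89),(516,-327,160,84.4),(516,-327,35,None),(516,-327,11,None)])
E
```

```text
now [607.4  -4.8 158.9] ydeg 93.0 tilt [-0.001  0.   ] t 32.1833 F [-0.5 -0.5 -2.2]
(565, -165, 160, 89) tx 50.8 ty -157.7 tz -1.1 wz 0.07 dist 166
(516, -327, 160, 84.4) tx 46.2 ty -162.8 tz 0 wz 0.08 dist 169
(516, -327, 35, None) tx 0.0 ty 0.0 tz 125 wz 0.0 dist 125
(516, -327, 11, None) tx 0.0 ty 0.0 tz 24 wz 0.0 dist 24
```

jog_arm(
  increments=[
    {"tx":8,"ty":-25,"tz":0,"wx":0,"wy":0,"wz":0.01,"gripper":0.4},
    {"tx":19,"ty":-58,"tz":0,"wx":0,"wy":0,"wz":0.02,"gripper":0.4},
    {"tx":30,"ty":-92,"tz":0,"wx":0,"wy":0,"wz":0.04,"gripper":0.4},
    {"tx":41,"ty":-126,"tz":0,"wx":0,"wy":0,"wz":0.06,"gripper":0.4},
    {"tx":51,"ty":-158,"tz":0,"wx":0,"wy":0,"wz":0.07,"gripper":0.4},
  ],
)

```text
time: 32.6
position: [0.5628, -0.1668, 0.1568]
tool_rot: [-0.03, -3.137, -0.0]
ft_force: [0.5, -1.0, -1.2]
grip_width: 0.594
grip_force: 25.0
```

jog_arm(
  increments=[
    {"tx":10,"ty":-34,"tz":0,"wx":0,"wy":0,"wz":0.02,"gripper":0.4},
    {"tx":20,"ty":-70,"tz":0,"wx":0,"wy":0,"wz":0.04,"gripper":0.4},
    {"tx":30,"ty":-106,"tz":0,"wx":0,"wy":0,"wz":0.06,"gripper":0.4},
    {"tx":40,"ty":-140,"tz":0,"wx":0,"wy":0,"wz":0.08,"gripper":0.4},
    {"tx":46,"ty":-163,"tz":0,"wx":0,"wy":0,"wz":0.08,"gripper":0.4},
  ],
)

```text
time: 33.02
position: [0.5126, -0.331, 0.1569]
tool_rot: [-0.161, -3.132, 0.001]
ft_force: [-0.9, -1.0, -2.7]
grip_width: 0.594
grip_force: 25.0
```

jog_arm(
  increments=[
    {"tx":0,"ty":0,"tz":15,"wx":0,"wy":0,"wz":0,"gripper":0.4},
    {"tx":0,"ty":0,"tz":50,"wx":0,"wy":0,"wz":0,"gripper":0.4},
    {"tx":0,"ty":0,"tz":88,"wx":0,"wy":0,"wz":0,"gripper":0.4},
    {"tx":0,"ty":0,"tz":118,"wx":0,"wy":0,"wz":0,"gripper":0.4},
    {"tx":0,"ty":0,"tz":125,"wx":0,"wy":0,"wz":0,"gripper":0.4},
  ],
)

```text
time: 33.43
position: [0.5109, -0.3241, 0.0266]
tool_rot: [-0.154, -3.125, -0.008]
ft_force: [-0.7, 0.9, -1.8]
grip_width: 0.596
grip_force: 25.0
```

```bash
python3 - <<'E'
from h import *
im=shot('scene');im=shot('scene');im=shot('scene')
for o in plaques(im): print(*o)
plan([(516,-327,11,84.4)])
E
```

```text
[433.  197.3] 315 [489. 325.] [68. 55.] 1.3
[188.2 220.1] 377 [ 514. -337.] [59. 70.] 86.7
[380. 248.] 629 [629. 154.] [96. 54.] 11.3
now [ 515.6 -327.4   33.7] ydeg 84.4 tilt [-0.003  0.   ] t 33.5833 F [ 0.4 -0.9 -1.2]
(516, -327, 11, 84.4) tx -0.4 ty 0.5 tz 22.7 wz -0.0 dist 23
```

jog_arm(
  increments=[
    {"tx":0,"ty":0,"tz":6,"wx":0,"wy":0,"wz":0,"gripper":0.4},
    {"tx":0,"ty":0,"tz":14,"wx":0,"wy":0,"wz":0,"gripper":0.4},
    {"tx":0,"ty":0,"tz":20,"wx":0,"wy":0,"wz":0,"gripper":0.4},
    {"tx":0,"ty":0,"tz":23,"wx":0,"wy":0,"wz":0,"gripper":0.4},
    {"tx":0,"ty":0,"tz":24,"wx":0,"wy":0,"wz":0,"gripper":0.4},
  ],
)

```text
time: 34.0
position: [0.5163, -0.3273, 0.0102]
tool_rot: [-0.153, -3.137, -0.001]
ft_force: [0.4, -0.2, -1.4]
grip_width: 0.595
grip_force: 25.0
```

jog_arm(
  increments=[
    {"tx":0,"ty":0,"tz":0,"wx":0,"wy":0,"wz":0,"gripper":0.4},
    {"tx":0,"ty":0,"tz":0,"wx":0,"wy":0,"wz":0,"gripper":0.7},
    {"tx":0,"ty":0,"tz":0,"wx":0,"wy":0,"wz":0,"gripper":0.9},
    {"tx":0,"ty":0,"tz":0,"wx":0,"wy":0,"wz":0,"gripper":0.9},
    {"tx":0,"ty":0,"tz":0,"wx":0,"wy":0,"wz":0,"gripper":0.9},
  ],
)

```text
time: 34.42
position: [0.5168, -0.3278, 0.011]
tool_rot: [0.154, 3.137, -0.0]
ft_force: [0.5, -0.2, 0.2]
grip_width: 0.811
grip_force: 0.0
```

jog_arm(
  increments=[
    {"tx":0,"ty":0,"tz":-15,"wx":0,"wy":0,"wz":0,"gripper":0.9},
    {"tx":0,"ty":0,"tz":-48,"wx":0,"wy":0,"wz":0,"gripper":0.9},
    {"tx":0,"ty":0,"tz":-86,"wx":0,"wy":0,"wz":0,"gripper":1},
    {"tx":0,"ty":0,"tz":-125,"wx":0,"wy":0,"wz":0,"gripper":1},
    {"tx":0,"ty":0,"tz":-159,"wx":0,"wy":0,"wz":0,"gripper":1},
  ],
)

```text
time: 34.83
position: [0.5165, -0.3281, 0.1723]
tool_rot: [0.154, 3.136, -0.001]
ft_force: [1.1, -0.5, 0.1]
grip_width: 0.983
grip_force: 0.0
```

```bash
python3 - <<'E'
from h import *
im=shot('scene');im=shot('scene')
for o in plaques(im): print(*o)
im=shot('top')
for o in plaques(im): print('top',*o)
plan([(555,-165,170,92),(600,0,170,98),(625,156,150,101.3),(625,156,50,None),(625,156,4,None)])
E
```

```text
[200.6 190.1] 413 [ 420. -319.] [56. 85.] 84.5
[433.  197.3] 314 [489. 325.] [68. 55.] 1.3
[191.8 221.4] 522 [ 524. -329.] [57. 82.] 86.7
[379.9 248. ] 627 [629. 154.] [96. 54.] 11.3
top [259.  163.1] 419 [632. 158.] [74. 51.] 11.3
top [196.2 212.9] 278 [489. 327.] [53. 51.] 1.3
top [428.9 214.7] 145 [ 498. -325.] [52. 23.] 85.6
top [426.2 242.1] 462 [ 419. -316.] [55. 75.] 84.2
top [211.2 297.9] 172 [258. 273.] [17. 82.] 61.8
now [ 518.3 -329.   173.3] ydeg 84.4 tilt [ 0.007 -0.003] t 34.9833 F [-0.5  0.2 -1.2]
(555, -165, 170, 92) tx -20.5 ty 166.8 tz 3.3 wz -0.133 dist 168
(600, 0, 170, 98) tx -50.7 ty 163.3 tz 0 wz -0.105 dist 171
(625, 156, 150, 101.3) tx -46.5 ty 151.0 tz 20 wz -0.058 dist 159
(625, 156, 50, None) tx 0.0 ty 0.0 tz 100 wz 0.0 dist 100
(625, 156, 4, None) tx 0.0 ty 0.0 tz 46 wz 0.0 dist 46
```

jog_arm(
  increments=[
    {"tx":-4,"ty":30,"tz":0,"wx":0,"wy":0,"wz":-0.02,"gripper":1},
    {"tx":-8,"ty":64,"tz":0,"wx":0,"wy":0,"wz":-0.05,"gripper":1},
    {"tx":-13,"ty":98,"tz":0,"wx":0,"wy":0,"wz":-0.08,"gripper":1},
    {"tx":-18,"ty":132,"tz":0,"wx":0,"wy":0,"wz":-0.11,"gripper":1},
    {"tx":-22,"ty":165,"tz":0,"wx":0,"wy":0,"wz":-0.133,"gripper":1},
  ],
)

```text
time: 35.4
position: [0.5539, -0.1634, 0.1681]
tool_rot: [0.058, -3.139, -0.001]
ft_force: [0.5, 0.1, -0.6]
grip_width: 1.002
grip_force: 0.0
```

jog_arm(
  increments=[
    {"tx":-10,"ty":33,"tz":0,"wx":0,"wy":0,"wz":-0.02,"gripper":1},
    {"tx":-20,"ty":66,"tz":0,"wx":0,"wy":0,"wz":-0.04,"gripper":1},
    {"tx":-30,"ty":99,"tz":0,"wx":0,"wy":0,"wz":-0.06,"gripper":1},
    {"tx":-40,"ty":131,"tz":0,"wx":0,"wy":0,"wz":-0.08,"gripper":1},
    {"tx":-51,"ty":163,"tz":0,"wx":0,"wy":0,"wz":-0.105,"gripper":1},
  ],
)

```text
time: 35.82
position: [0.5988, 0.001, 0.1681]
tool_rot: [0.222, -3.131, -0.001]
ft_force: [-0.2, -0.2, 0.6]
grip_width: 1.002
grip_force: 0.0
```

jog_arm(
  increments=[
    {"tx":-10,"ty":34,"tz":4,"wx":0,"wy":0,"wz":-0.01,"gripper":1},
    {"tx":-21,"ty":68,"tz":8,"wx":0,"wy":0,"wz":-0.02,"gripper":1},
    {"tx":-32,"ty":102,"tz":12,"wx":0,"wy":0,"wz":-0.04,"gripper":1},
    {"tx":-41,"ty":132,"tz":16,"wx":0,"wy":0,"wz":-0.058,"gripper":1},
    {"tx":-46,"ty":151,"tz":20,"wx":0,"wy":0,"wz":-0.058,"gripper":1},
  ],
)

```text
time: 36.23
position: [0.6229, 0.1602, 0.1473]
tool_rot: [0.319, -3.123, -0.003]
ft_force: [-0.4, -0.2, -0.5]
grip_width: 1.002
grip_force: 0.0
```

jog_arm(
  increments=[
    {"tx":0,"ty":0,"tz":10,"wx":0,"wy":0,"wz":0,"gripper":1},
    {"tx":0,"ty":0,"tz":35,"wx":0,"wy":0,"wz":0,"gripper":1},
    {"tx":0,"ty":0,"tz":70,"wx":0,"wy":0,"wz":0,"gripper":1},
    {"tx":0,"ty":0,"tz":95,"wx":0,"wy":0,"wz":0,"gripper":1},
    {"tx":0,"ty":0,"tz":100,"wx":0,"wy":0,"wz":0,"gripper":1},
  ],
)

```text
time: 36.65
position: [0.6193, 0.1532, 0.0429]
tool_rot: [0.309, -3.116, 0.004]
ft_force: [-0.9, 0.6, -0.2]
grip_width: 1.0
grip_force: 0.0
```

```bash
python3 - <<'E'
from h import *
im=shot('scene');im=shot('scene');im=shot('scene')
for o in plaques(im): print(*o)
plan([(625,156,4,101.3)])
E
```

```text
[200.8 190.1] 418 [ 420. -318.] [56. 85.] 84.5
[433.3 197. ] 302 [489. 325.] [57. 65.] 86.4
[191.6 221.2] 511 [ 522. -329.] [57. 85.] 86.6
[380.7 249.1] 574 [636. 155.] [82. 55.] 11.7
now [624.  154.4  49.4] ydeg 101.3 tilt [-0.001 -0.001] t 36.8 F [-0.2  0.   1.1]
(625, 156, 4, 101.3) tx -1.3 ty 1.4 tz 45.4 wz 0.0 dist 45
```

jog_arm(
  increments=[
    {"tx":0,"ty":1,"tz":10,"wx":0,"wy":0,"wz":0,"gripper":1},
    {"tx":-1,"ty":1,"tz":25,"wx":0,"wy":0,"wz":0,"gripper":1},
    {"tx":-1,"ty":1,"tz":36,"wx":0,"wy":0,"wz":0,"gripper":1},
    {"tx":-1,"ty":1,"tz":43,"wx":0,"wy":0,"wz":0,"gripper":1},
    {"tx":-1,"ty":1,"tz":46,"wx":0,"wy":0,"wz":0,"gripper":1},
  ],
)

```text
time: 37.22
position: [0.6237, 0.1561, 0.0017]
tool_rot: [0.311, -3.124, 0.001]
ft_force: [-0.7, -0.0, 0.6]
grip_width: 0.995
grip_force: 0.0
```

jog_arm(
  increments=[
    {"tx":0,"ty":0,"tz":0,"wx":0,"wy":0,"wz":0,"gripper":0.8},
    {"tx":0,"ty":0,"tz":0,"wx":0,"wy":0,"wz":0,"gripper":0.4},
    {"tx":0,"ty":0,"tz":0,"wx":0,"wy":0,"wz":0,"gripper":0.4},
    {"tx":0,"ty":0,"tz":0,"wx":0,"wy":0,"wz":0,"gripper":0.4},
    {"tx":0,"ty":0,"tz":0,"wx":0,"wy":0,"wz":0,"gripper":0.4},
  ],
)

```text
time: 37.63
position: [0.6253, 0.1564, 0.0042]
tool_rot: [-0.311, 3.125, 0.0]
ft_force: [-0.4, 0.1, 0.1]
grip_width: 0.707
grip_force: 0.0
```

jog_arm(
  increments=[
    {"tx":0,"ty":0,"tz":0,"wx":0,"wy":0,"wz":0,"gripper":0.4},
    {"tx":0,"ty":0,"tz":0,"wx":0,"wy":0,"wz":0,"gripper":0.4},
    {"tx":0,"ty":0,"tz":0,"wx":0,"wy":0,"wz":0,"gripper":0.4},
    {"tx":0,"ty":0,"tz":-10,"wx":0,"wy":0,"wz":0,"gripper":0.4},
    {"tx":0,"ty":0,"tz":-30,"wx":0,"wy":0,"wz":0,"gripper":0.4},
  ],
)

```text
time: 38.05
position: [0.6223, 0.1557, 0.0313]
tool_rot: [0.31, -3.12, 0.002]
ft_force: [-0.4, -0.1, -1.7]
grip_width: 0.591
grip_force: 25.0
```

jog_arm(
  increments=[
    {"tx":0,"ty":0,"tz":-30,"wx":0,"wy":0,"wz":0,"gripper":0.4},
    {"tx":0,"ty":0,"tz":-65,"wx":0,"wy":0,"wz":0,"gripper":0.4},
    {"tx":0,"ty":0,"tz":-100,"wx":0,"wy":0,"wz":0,"gripper":0.4},
    {"tx":0,"ty":0,"tz":-120,"wx":0,"wy":0,"wz":0,"gripper":0.4},
    {"tx":0,"ty":0,"tz":-126,"wx":0,"wy":0,"wz":0,"gripper":0.4},
  ],
)

```text
time: 38.47
position: [0.6273, 0.1566, 0.165]
tool_rot: [-0.31, 3.119, 0.003]
ft_force: [1.4, 0.7, -1.4]
grip_width: 0.599
grip_force: 25.0
```

```bash
python3 - <<'E'
from h import *
im=shot('scene');im=shot('scene');im=shot('scene')
plan([(625,-10,160,94),(625,-175,160,88),(621,-337,160,84.4),(621,-337,35,None)])
E
```

```text
now [624.3 156.3 158.9] ydeg 101.4 tilt [-0.001 -0.   ] t 38.6167 F [-1.3  0.9 -1.8]
(625, -10, 160, 94) tx 32.1 ty -163.1 tz -1.1 wz 0.128 dist 166
(625, -175, 160, 88) tx 11.5 ty -164.6 tz 0 wz 0.105 dist 165
(621, -337, 160, 84.4) tx -1.7 ty -162.0 tz 0 wz 0.063 dist 162
(621, -337, 35, None) tx 0.0 ty 0.0 tz 125 wz 0.0 dist 125
```

jog_arm(
  increments=[
    {"tx":5,"ty":-26,"tz":0,"wx":0,"wy":0,"wz":0.02,"gripper":0.4},
    {"tx":12,"ty":-60,"tz":0,"wx":0,"wy":0,"wz":0.05,"gripper":0.4},
    {"tx":19,"ty":-95,"tz":0,"wx":0,"wy":0,"wz":0.08,"gripper":0.4},
    {"tx":26,"ty":-130,"tz":0,"wx":0,"wy":0,"wz":0.1,"gripper":0.4},
    {"tx":32,"ty":-163,"tz":0,"wx":0,"wy":0,"wz":0.128,"gripper":0.4},
  ],
)

```text
time: 39.03
position: [0.6235, -0.0119, 0.1566]
tool_rot: [0.108, -3.135, 0.001]
ft_force: [-0.4, -0.5, -1.5]
grip_width: 0.598
grip_force: 25.0
```

jog_arm(
  increments=[
    {"tx":2,"ty":-33,"tz":0,"wx":0,"wy":0,"wz":0.02,"gripper":0.4},
    {"tx":4,"ty":-66,"tz":0,"wx":0,"wy":0,"wz":0.04,"gripper":0.4},
    {"tx":7,"ty":-99,"tz":0,"wx":0,"wy":0,"wz":0.06,"gripper":0.4},
    {"tx":9,"ty":-132,"tz":0,"wx":0,"wy":0,"wz":0.08,"gripper":0.4},
    {"tx":12,"ty":-165,"tz":0,"wx":0,"wy":0,"wz":0.105,"gripper":0.4},
  ],
)

```text
time: 39.45
position: [0.6235, -0.1762, 0.1565]
tool_rot: [-0.056, -3.136, -0.001]
ft_force: [0.7, -0.5, -1.3]
grip_width: 0.595
grip_force: 25.0
```

jog_arm(
  increments=[
    {"tx":0,"ty":-34,"tz":0,"wx":0,"wy":0,"wz":0.01,"gripper":0.4},
    {"tx":-1,"ty":-70,"tz":0,"wx":0,"wy":0,"wz":0.03,"gripper":0.4},
    {"tx":-1,"ty":-106,"tz":0,"wx":0,"wy":0,"wz":0.05,"gripper":0.4},
    {"tx":-2,"ty":-140,"tz":0,"wx":0,"wy":0,"wz":0.063,"gripper":0.4},
    {"tx":-2,"ty":-162,"tz":0,"wx":0,"wy":0,"wz":0.063,"gripper":0.4},
  ],
)

```text
time: 39.87
position: [0.6186, -0.3413, 0.1562]
tool_rot: [-0.161, -3.132, 0.002]
ft_force: [0.1, -1.0, -0.9]
grip_width: 0.595
grip_force: 25.0
```

jog_arm(
  increments=[
    {"tx":0,"ty":0,"tz":15,"wx":0,"wy":0,"wz":0,"gripper":0.4},
    {"tx":0,"ty":0,"tz":50,"wx":0,"wy":0,"wz":0,"gripper":0.4},
    {"tx":0,"ty":0,"tz":88,"wx":0,"wy":0,"wz":0,"gripper":0.4},
    {"tx":0,"ty":0,"tz":110,"wx":0,"wy":0,"wz":0,"gripper":0.4},
    {"tx":0,"ty":0,"tz":115,"wx":0,"wy":0,"wz":0,"gripper":0.4},
  ],
)

```text
time: 40.28
position: [0.6164, -0.3341, 0.0357]
tool_rot: [-0.154, -3.125, -0.008]
ft_force: [-1.0, 1.4, -2.5]
grip_width: 0.594
grip_force: 25.0
```

```bash
python3 - <<'E'
from h import *
im=shot('scene');im=shot('scene');im=shot('scene')
for o in plaques(im): print(*o)
plan([(621,-337,11,84.4)])
E
```

```text
[200.8 190.1] 425 [ 420. -318.] [56. 85.] 84.5
[433.  197.3] 314 [489. 325.] [56. 66.] 88.7
[176. 256.] 400 [ 623. -352.] [59. 59.] 85.7
now [ 621.  -337.2   43.7] ydeg 84.4 tilt [-0.002  0.   ] t 40.4333 F [ 0.6 -0.7 -1.1]
(621, -337, 11, 84.4) tx 0.0 ty 0.2 tz 32.7 wz -0.0 dist 33
```

jog_arm(
  increments=[
    {"tx":0,"ty":0,"tz":8,"wx":0,"wy":0,"wz":0,"gripper":0.4},
    {"tx":0,"ty":0,"tz":20,"wx":0,"wy":0,"wz":0,"gripper":0.4},
    {"tx":0,"ty":0,"tz":29,"wx":0,"wy":0,"wz":0,"gripper":0.4},
    {"tx":0,"ty":0,"tz":33,"wx":0,"wy":0,"wz":0,"gripper":0.4},
    {"tx":0,"ty":0,"tz":34,"wx":0,"wy":0,"wz":0,"gripper":0.4},
  ],
)

```text
time: 40.85
position: [0.6213, -0.3369, 0.0099]
tool_rot: [-0.153, -3.137, -0.001]
ft_force: [-1.3, -0.1, 0.7]
grip_width: 0.597
grip_force: 25.0
```

jog_arm(
  increments=[
    {"tx":0,"ty":0,"tz":0,"wx":0,"wy":0,"wz":0,"gripper":0.4},
    {"tx":0,"ty":0,"tz":0,"wx":0,"wy":0,"wz":0,"gripper":0.7},
    {"tx":0,"ty":0,"tz":0,"wx":0,"wy":0,"wz":0,"gripper":0.9},
    {"tx":0,"ty":0,"tz":0,"wx":0,"wy":0,"wz":0,"gripper":0.9},
    {"tx":0,"ty":0,"tz":0,"wx":0,"wy":0,"wz":0,"gripper":0.9},
  ],
)

```text
time: 41.27
position: [0.6219, -0.3374, 0.011]
tool_rot: [0.154, 3.137, -0.0]
ft_force: [-0.0, -1.0, 0.2]
grip_width: 0.816
grip_force: 0.0
```

jog_arm(
  increments=[
    {"tx":0,"ty":0,"tz":-15,"wx":0,"wy":0,"wz":0,"gripper":0.9},
    {"tx":0,"ty":0,"tz":-48,"wx":0,"wy":0,"wz":0,"gripper":0.9},
    {"tx":0,"ty":0,"tz":-88,"wx":0,"wy":0,"wz":0,"gripper":1},
    {"tx":0,"ty":0,"tz":-128,"wx":0,"wy":0,"wz":0,"gripper":1},
    {"tx":0,"ty":0,"tz":-168,"wx":0,"wy":0,"wz":0,"gripper":1},
  ],
)

```text
time: 41.68
position: [0.6213, -0.3374, 0.1818]
tool_rot: [0.154, 3.137, -0.001]
ft_force: [0.2, -0.5, 0.4]
grip_width: 0.984
grip_force: 0.0
```

jog_arm(
  increments=[
    {"tx":0,"ty":0,"tz":-20,"wx":0,"wy":0,"wz":0,"gripper":1},
    {"tx":0,"ty":0,"tz":-30,"wx":0,"wy":0,"wz":0,"gripper":1},
    {"tx":0,"ty":0,"tz":-30,"wx":0,"wy":0,"wz":0,"gripper":1},
    {"tx":0,"ty":0,"tz":-30,"wx":0,"wy":0,"wz":0,"gripper":1},
    {"tx":0,"ty":0,"tz":-30,"wx":0,"wy":0,"wz":0,"gripper":1},
  ],
)

```text
time: 42.1
position: [0.6207, -0.3363, 0.2062]
tool_rot: [-0.153, -3.135, -0.003]
ft_force: [0.0, 0.2, -0.2]
grip_width: 1.001
grip_force: 0.0
```

```bash
python3 - <<'E'
from h import *
im=shot('scene','s9.png')
for o in plaques(im): print(*o)
for b,s,c in blobs(im,(0,180,80),(3,255,255),50)[1]: print('red',s,c)
cv2.imwrite('pics/s9z.png',cv2.resize(im['color'][130:300,120:500],None,fx=2.1,fy=2.1,interpolation=cv2.INTER_CUBIC))
plan([(560,-170,210,88),(470,-20,210,90),(441,7,200,90),(441,7,150,90),(441,7,100,None)])
E
```

```text
[200.6 190.2] 412 [ 420. -319.] [56. 85.] 84.5
[433.  197.3] 313 [489. 325.] [68. 55.] 1.3
[191.5 221.3] 506 [ 524. -329.] [57. 82.] 86.7
[181.7 256.7] 610 [ 627. -338.] [58. 85.] 85.7
red [309 156  13  18 190] [315.1        164.33684211]
red [624 245  16  11  56] [632.14285714 250.25      ]
red [225 304  41  16 312] [244.45833333 311.71153846]
now [ 620.6 -336.4  205.8] ydeg 84.4 tilt [-0.004  0.002] t 42.15 F [-0.3 -0.   0.2]
(560, -170, 210, 88) tx 76.5 ty 159.7 tz -4.2 wz -0.063 dist 177
(470, -20, 210, 90) tx 95.2 ty 146.8 tz 0 wz -0.035 dist 175
(441, 7, 200, 90) tx 29.0 ty 27.0 tz 10 wz -0.0 dist 41
(441, 7, 150, 90) tx 0.0 ty 0.0 tz 50 wz -0.0 dist 50
(441, 7, 100, None) tx 0.0 ty 0.0 tz 50 wz 0.0 dist 50
```

View pics/s9z.png

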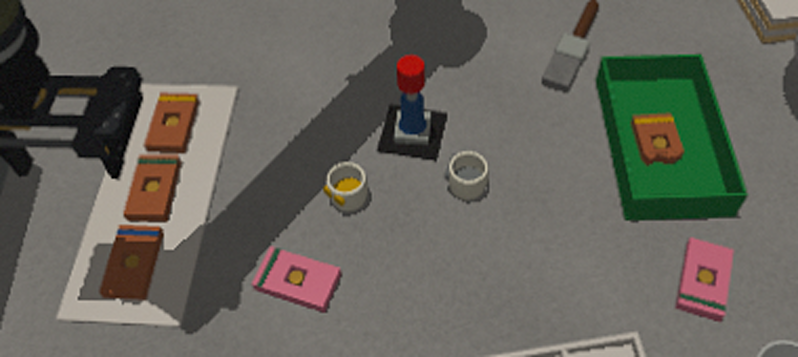

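The picture shows three whole plaques on the board at (172,122), (152,187), (132,262). The broken one is in the tub at (660,140), the pots are upright, and the punch is on its pad at (411,100). "Finally" sets an order, so I'll re-grasp the punch, lift it and stand it again as the last act.

jog_arm(
  increments=[
    {"tx":15,"ty":32,"tz":0,"wx":0,"wy":0,"wz":-0.01,"gripper":1},
    {"tx":30,"ty":64,"tz":0,"wx":0,"wy":0,"wz":-0.03,"gripper":1},
    {"tx":46,"ty":96,"tz":0,"wx":0,"wy":0,"wz":-0.04,"gripper":1},
    {"tx":61,"ty":128,"tz":0,"wx":0,"wy":0,"wz":-0.05,"gripper":1},
    {"tx":77,"ty":160,"tz":0,"wx":0,"wy":0,"wz":-0.063,"gripper":1},
  ],
)

```text
time: 42.57
position: [0.5589, -0.1685, 0.2063]
tool_rot: [-0.053, -3.138, -0.0]
ft_force: [-0.4, -0.2, 0.7]
grip_width: 1.003
grip_force: 0.0
```

jog_arm(
  increments=[
    {"tx":20,"ty":30,"tz":0,"wx":0,"wy":0,"wz":-0.01,"gripper":1},
    {"tx":40,"ty":60,"tz":0,"wx":0,"wy":0,"wz":-0.02,"gripper":1},
    {"tx":59,"ty":90,"tz":0,"wx":0,"wy":0,"wz":-0.03,"gripper":1},
    {"tx":78,"ty":120,"tz":0,"wx":0,"wy":0,"wz":-0.035,"gripper":1},
    {"tx":95,"ty":147,"tz":0,"wx":0,"wy":0,"wz":-0.035,"gripper":1},
  ],
)

```text
time: 42.98
position: [0.4684, -0.0182, 0.2069]
tool_rot: [0.003, -3.139, 0.0]
ft_force: [1.1, 0.7, -0.3]
grip_width: 0.999
grip_force: 0.0
```

jog_arm(
  increments=[
    {"tx":10,"ty":10,"tz":5,"wx":0,"wy":0,"wz":0,"gripper":1},
    {"tx":22,"ty":20,"tz":12,"wx":0,"wy":0,"wz":0,"gripper":1},
    {"tx":29,"ty":27,"tz":25,"wx":0,"wy":0,"wz":0,"gripper":1},
    {"tx":29,"ty":27,"tz":40,"wx":0,"wy":0,"wz":0,"gripper":1},
    {"tx":29,"ty":27,"tz":50,"wx":0,"wy":0,"wz":0,"gripper":1},
  ],
)

```text
time: 43.4
position: [0.4398, 0.0073, 0.1561]
tool_rot: [0.003, -3.138, 0.001]
ft_force: [0.3, -0.4, -0.7]
grip_width: 1.001
grip_force: 0.0
```

```bash
python3 - <<'E'
from h import *
im=shot('scene');im=shot('scene');im=shot('scene')
plan([(441,7,100,90)])
E
```

```text
now [440.8   6.3 157.2] ydeg 90.0 tilt [-0.003 -0.001] t 43.55 F [-0.4  0.5  1.2]
(441, 7, 100, 90) tx -0.2 ty 0.7 tz 57.2 wz -0.0 dist 57
```

jog_arm(
  increments=[
    {"tx":0,"ty":1,"tz":12,"wx":0,"wy":0,"wz":0,"gripper":1},
    {"tx":0,"ty":1,"tz":28,"wx":0,"wy":0,"wz":0,"gripper":1},
    {"tx":0,"ty":1,"tz":44,"wx":0,"wy":0,"wz":0,"gripper":1},
    {"tx":0,"ty":1,"tz":55,"wx":0,"wy":0,"wz":0,"gripper":1},
    {"tx":0,"ty":1,"tz":58,"wx":0,"wy":0,"wz":0,"gripper":1},
  ],
)

```text
time: 43.97
position: [0.441, 0.0072, 0.0993]
tool_rot: [-0.001, -3.139, 0.001]
ft_force: [-0.4, -0.0, -0.2]
grip_width: 0.999
grip_force: 0.0
```

jog_arm(
  increments=[
    {"tx":0,"ty":0,"tz":0,"wx":0,"wy":0,"wz":0,"gripper":0.6},
    {"tx":0,"ty":0,"tz":0,"wx":0,"wy":0,"wz":0,"gripper":0.2},
    {"tx":0,"ty":0,"tz":0,"wx":0,"wy":0,"wz":0,"gripper":0.2},
    {"tx":0,"ty":0,"tz":0,"wx":0,"wy":0,"wz":0,"gripper":0.2},
    {"tx":0,"ty":0,"tz":0,"wx":0,"wy":0,"wz":0,"gripper":0.2},
  ],
  grip_force=40,
)

```text
time: 44.38
position: [0.4423, 0.0078, 0.1013]
tool_rot: [-0.0, 3.14, 0.001]
ft_force: [-0.6, 0.7, 0.8]
grip_width: 0.709
grip_force: 0.0
```

jog_arm(
  increments=[
    {"tx":0,"ty":0,"tz":0,"wx":0,"wy":0,"wz":0,"gripper":0.2},
    {"tx":0,"ty":0,"tz":0,"wx":0,"wy":0,"wz":0,"gripper":0.2},
    {"tx":0,"ty":0,"tz":0,"wx":0,"wy":0,"wz":0,"gripper":0.2},
    {"tx":0,"ty":0,"tz":0,"wx":0,"wy":0,"wz":0,"gripper":0.2},
    {"tx":0,"ty":0,"tz":0,"wx":0,"wy":0,"wz":0,"gripper":0.2},
  ],
)

```text
time: 44.8
position: [0.4418, 0.0075, 0.1006]
tool_rot: [-0.0, 3.141, -0.0]
ft_force: [0.5, -0.6, 1.3]
grip_width: 0.38
grip_force: 40.0
```

jog_arm(
  increments=[
    {"tx":0,"ty":0,"tz":-6,"wx":0,"wy":0,"wz":0,"gripper":0.2},
    {"tx":0,"ty":0,"tz":-14,"wx":0,"wy":0,"wz":0,"gripper":0.2},
    {"tx":0,"ty":0,"tz":-22,"wx":0,"wy":0,"wz":0,"gripper":0.2},
    {"tx":0,"ty":0,"tz":-25,"wx":0,"wy":0,"wz":0,"gripper":0.2},
    {"tx":0,"ty":0,"tz":-25,"wx":0,"wy":0,"wz":0,"gripper":0.2},
  ],
)

```text
time: 45.22
position: [0.4425, 0.0079, 0.1267]
tool_rot: [-0.0, 3.139, 0.001]
ft_force: [-0.2, -0.4, -4.9]
grip_width: 0.38
grip_force: 40.0
```

jog_arm(
  increments=[
    {"tx":0,"ty":0,"tz":0,"wx":0,"wy":0,"wz":0,"gripper":0.2},
    {"tx":0,"ty":0,"tz":8,"wx":0,"wy":0,"wz":0,"gripper":0.2},
    {"tx":0,"ty":0,"tz":17,"wx":0,"wy":0,"wz":0,"gripper":0.2},
    {"tx":0,"ty":0,"tz":23,"wx":0,"wy":0,"wz":0,"gripper":0.2},
    {"tx":0,"ty":0,"tz":25,"wx":0,"wy":0,"wz":0,"gripper":0.2},
  ],
)

```text
time: 45.63
position: [0.4407, 0.0076, 0.0991]
tool_rot: [0.0, -3.139, 0.001]
ft_force: [-0.8, -0.2, 2.8]
grip_width: 0.381
grip_force: 40.0
```

jog_arm(
  increments=[
    {"tx":0,"ty":0,"tz":0,"wx":0,"wy":0,"wz":0,"gripper":0.2},
    {"tx":0,"ty":0,"tz":0,"wx":0,"wy":0,"wz":0,"gripper":0.2},
    {"tx":0,"ty":0,"tz":0,"wx":0,"wy":0,"wz":0,"gripper":0.5},
    {"tx":0,"ty":0,"tz":0,"wx":0,"wy":0,"wz":0,"gripper":0.8},
    {"tx":0,"ty":0,"tz":0,"wx":0,"wy":0,"wz":0,"gripper":1},
  ],
)

```text
time: 46.05
position: [0.4426, 0.0079, 0.1011]
tool_rot: [-0.0, 3.14, 0.001]
ft_force: [-0.1, -0.7, 0.8]
grip_width: 0.53
grip_force: 0.0
```

jog_arm(
  increments=[
    {"tx":0,"ty":0,"tz":0,"wx":0,"wy":0,"wz":0,"gripper":1},
    {"tx":0,"ty":0,"tz":0,"wx":0,"wy":0,"wz":0,"gripper":1},
    {"tx":0,"ty":0,"tz":-20,"wx":0,"wy":0,"wz":0,"gripper":1},
    {"tx":0,"ty":0,"tz":-55,"wx":0,"wy":0,"wz":0,"gripper":1},
    {"tx":0,"ty":0,"tz":-95,"wx":0,"wy":0,"wz":0,"gripper":1},
  ],
)

```text
time: 46.47
position: [0.4401, 0.0075, 0.1951]
tool_rot: [0.0, -3.138, 0.002]
ft_force: [0.8, 1.0, 0.9]
grip_width: 0.903
grip_force: 0.0
```

```bash
python3 - <<'E'
from h import *
im=shot('scene');im=shot('scene','s10.png')
for o in plaques(im): print(*o)
for b,s,c in blobs(im,(0,180,80),(3,255,255),50)[1]: print('red',s,c)
plan([])
cv2.imwrite('pics/s10z.png',cv2.resize(im['color'][120:290,150:480],None,fx=2.4,fy=2.4,interpolation=cv2.INTER_CUBIC))
E
```

```text
[200.5 190.2] 404 [ 420. -319.] [56. 85.] 84.5
[433.  197.3] 315 [489. 325.] [68. 55.] 1.0
[191.2 221.3] 489 [ 524. -329.] [56. 83.] 85.6
[181.2 256.6] 573 [ 629. -338.] [58. 82.] 85.7
red [309 156  13  18 163] [315.58895706 164.44171779]
red [225 305  41  15 307] [244.67100977 311.74592834]
now [445.9   8.2 201.8] ydeg 90.0 tilt [0.012 0.003] t 46.5667 F [0.3 0.3 0.3]
```

View pics/s10z.png

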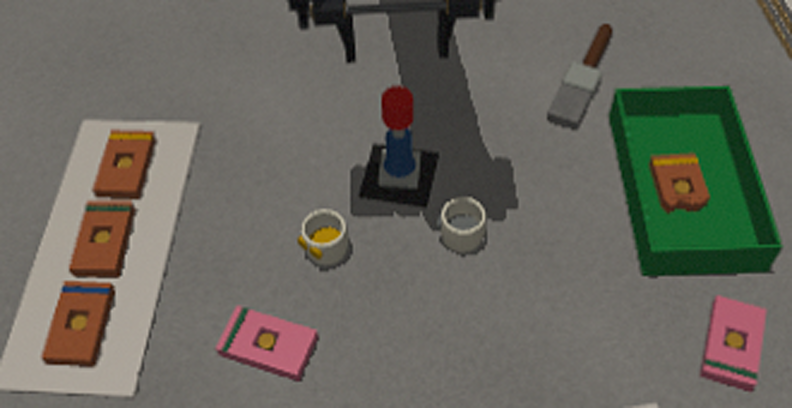

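Everything is in place: the plaques are on the board at (125,163), (103,238), (79,323), the broken one is in the tub at (682,185), and the punch stands on its pad at (398,140). I'm handing the job in.

```bash
python3 -c "
from bench import ctrl
print(ctrl.close_job())"
```

```text
the job is handed in; nothing more can be done
None
```

The job is handed in: the three whole plaques had their studs driven by the punch and lie apart on the white board, the broken one is in the tub with its stud not punched, and the punch stands on its pad; the pots and pink look-alikes were left alone (no verdict came back, and the stud depths were judged from the punch bottoming out and the pictures).

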